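# Oyster order: shells in the basket, then the full salt tin by feel

## Robot

A 7-joint arm with a two-finger parallel gripper is mounted at the origin on the work surface. World frame = base frame: x ahead of the robot, y to its left, z up, the work surface at z = 0. Lengths are in m, angles in rad, forces in N, time in s.
With the tool pointing down it reaches from about 0.35 to 0.9 m from the base axis. Payload 8.1 kg.
Tool frame: the origin (TCP) lies midway between the tips of the shut fingers; the grasp point (between the pads) lies 19 mm behind it; z points along the fingers, y is the direction in which the jaws open and shut (so a half turn about z gives the same grasp; the last joint's range is limited). The gripper opens to 92 mm and grips with 3 to 60 N. Pads are 19 mm wide; open, the fingers measure 130 mm over their backs; the gripper's body (75 mm by 190 mm) begins 47 mm behind the grasp point.
Start: joints at [1.017, 0.434, 0.025, 1.573, -0.012, 1.134, -0.075], TCP at [0.272, -0.563, 0.189] pointing down, gripper open.
Joint ranges: [-2.62, 2.62], [-0.44, 2.09], [-1.27, 1.32], [0.08, 2.57], [-1.32, 4.46], [0.12, 2], [-2.74, 2.74]. Speed limits (rad/s): [2.22, 2.22, 3.01, 3.01, 3.14, 3.14, 3.14].

## Interface

Orientations are given as a rotation vector (axis times angle).
In Python, from cell import arm gives the robot as it stands. The module is installed in compiled form; this text tells all that it offers.
- The arm moves only by the tool jog_arm, never from a script. Its argument "increments" is a list of rows, each an object with "slide": the shift along the tool's x, y, z in mm, a list of three; "roll": the turn about the tool's z in rad; "gripper": the opening, from 0 (shut) to 1 (fully open). In form: [{"slide": [x, y, z], "roll": roll, "gripper": gripper}, ...]. A call has exactly 10 rows; each row is the pose to reach, as a shift and turn from the pose commanded when the call began, along the tool's axes at that moment; what a row does not reach only later rows make up. A row lasts 1/12 s, in which the tool goes at most 41.7 mm and 7.16 degrees, less where a joint would pass 70% of its speed; a pose out of reach is approached as far as the arm can. A call with a gripper value outside its range is refused whole. The fingers move at their own pace and stop on an object; "newtons" is the grip in N (left out, the last holds). Time passes only in rows, so rows that repeat a pose let the fingers close, or fill a call up. It gives the time, the measured TCP pose, the force and the opening at its end, in the units of the state.
- arm.observe(): the state, without advancing time (a new reading comes with each control period).
- arm.get_image(name): name is "scene" or "side" or "wrist"; returns a dict with "frame" (400x640x3 uint8, blue, green, red), "depth" (400x640 float32, m along the optical axis (not along the pixel's ray), 0 where there is no reading), "intrinsics" (3x3 intrinsics, pixels), "R" (3x3) and "t" (3): a world point X has camera coordinates R X + t; the wrist camera has in their place "hand_eye" (4x4, takes a point from camera to tool coordinates, whose origin is the TCP and whose axes are the flange's). Camera axes: x right, y down, z forward; pixel columns grow to the right and rows downward; lengths in m; the calibration is good to about 2 mm. A picture is of the moment at which its call begins: read the wrist's pose just before it.
- arm.sign_off(): hands the job in, once; it reports no verdict.
The state is a dict: "clock": time; "joints": joint angles; "dq": joint speeds; "joint_efforts": joint torques, N m; "position": TCP position; "ee_rot": TCP orientation; "force": force on the tool from outside, world axes, zero at the start; "ft_torque": the same for the moment, N m; "width": opening from 0.0 (shut) to 1.0 (fully open).
Only numpy, scipy, OpenCV 4.12 (cv2) and the standard library are available. Lean on these libraries where they do the work, as an engineer would, in place of code of your own. Each camera call takes 0.05 s, during which the arm holds its last target.

## Task

Make up the order at the oyster counter: first drop the two oysters into the white basket. Then heft the blue salt tins, which look alike, to find the heaviest one (the full one), and hold it up upright for the customer, its bottom at least 10 cm above the counter and clear of everything else: the job ends with you still holding it there, motionless. The two lighter tins must end standing upright on the counter where they stood, the basket standing level, and the bottle, the bowl and the little slate left alone.

Things in the scene. Friction and masses are not known exactly. Their poses are not given: they have to be found in the camera images.
- basket: White slatted plastic basket, open on top, standing free on the counter: 200 mm (x) by 180 mm (y) by 90 mm tall outside, walls 5 mm, 1.2 kg. Origin: centre of its underside; z up.
- oyster_1_center (a point): Closed oyster, a rigid shell lying flat on the counter, about 77 mm long (x), 50 mm across (y) and 28 mm high (0.08 kg). The point is half-way up (14 mm above its underside), about 12 mm from the centre of its widest, round part, which lies towards +x; the narrow hinge end points to -x and ends at x = -40 mm. The widest part's flanks are upright from 9 to 19 mm above the underside; at the point itself it is about 48 mm across. Its yaw is arbitrary.
- oyster_2_center (a point): Closed oyster, a rigid shell lying flat on the counter, about 77 mm long (x), 50 mm across (y) and 28 mm high (0.08 kg). The point is half-way up (14 mm above its underside), about 12 mm from the centre of its widest, round part, which lies towards +x; the narrow hinge end points to -x and ends at x = -40 mm. The widest part's flanks are upright from 9 to 19 mm above the underside; at the point itself it is about 48 mm across. Its yaw is arbitrary.
- tin_a_center (a point): Lidded salt tin, one of three that look exactly alike: upright cylinder 56 mm in diameter, 72 mm tall, blue with a paper band and a steel lid fixed shut. One of the three is full (0.31 to 0.37 kg), the other two are part used (0.10 to 0.16 kg); which is which cannot be seen, only felt. The point is its centre, 36 mm above its underside; z points up its axis. Stands free on the counter, at least 110 mm from centre to centre of the next tin.
- tin_b_center (a point): Lidded salt tin, one of three that look exactly alike: upright cylinder 56 mm in diameter, 72 mm tall, blue with a paper band and a steel lid fixed shut. One of the three is full (0.31 to 0.37 kg), the other two are part used (0.10 to 0.16 kg); which is which cannot be seen, only felt. The point is its centre, 36 mm above its underside; z points up its axis. Stands free on the counter, at least 110 mm from centre to centre of the next tin.
- tin_c_center (a point): Lidded salt tin, one of three that look exactly alike: upright cylinder 56 mm in diameter, 72 mm tall, blue with a paper band and a steel lid fixed shut. One of the three is full (0.31 to 0.37 kg), the other two are part used (0.10 to 0.16 kg); which is which cannot be seen, only felt. The point is its centre, 36 mm above its underside; z points up its axis. Stands free on the counter, at least 110 mm from centre to centre of the next tin.
- bottle: Bystander: green glass bottle standing upright, 72 mm in diameter, 240 mm tall. Origin: centre of its underside.
- bowl: Bystander: small white ceramic bowl, 110 mm across, 50 mm tall. Origin: centre of its underside.
- slate: Bystander: small blank black slate upright on a wooden foot, 120 mm wide (y), 50 mm deep (x), 82 mm tall. Origin: centre of its underside.
Things that resemble listed ones, but are neither listed nor needed, are in the scene too. What is shaped like the part that bears tin_b_center but yellow is not meant.

How it is judged:
By the outcome, as a careful person would: the job done as asked, in the order asked, and still so for the second after the job is handed in, while the arm keeps its last pose, push and grip.
It also fails if it takes over 72 s, if anything falls off the work surface, if the arm or the gripper's body presses on something with over 40 N, if the wrist force passes 120 N, or if a joint passes its speed limit or range.

## Working session

There is one attempt and no reset: what is moved stays moved. The work goes in short steps, Python scripts to look and compute and a tool call to move; the robot and the scene stay as the last step left them, time stands still between calls to the robot, and variables do not carry over. Pictures are saved under pics/ and viewed, and the job is handed in when it is done.

Besides the shell and the picture viewer there is one more tool, called after "Call:" by a JSON object that holds its "name" and its "arguments", one argument or row to a line. jog_arm: Moves the arm, as the interface text tells. Its arguments: {"type":"object","properties":{"increments":{"type":"array"},"newtons":{"type":"number"}},"required":["increments"]}

```bash
mkdir -p pics; python3 - <<'E'
from cell import arm
import cv2,pickle
s=arm.observe(); print(s)
for n in("scene","side"):
    d=arm.get_image(n); pickle.dump(d,open(f"{n}0.pkl","wb")); cv2.imwrite(f"pics/{n}0.png",d["frame"])
    print(n,d["intrinsics"],d["R"],d["t"])
E
```

```text
{'clock': 0.0, 'joints': array([ 1.01740273,  0.43522568,  0.02499544,  1.57408915, -0.01159539,
        1.13397667, -0.07508842]), 'dq': array([ 5.94997227e-04, -3.97758579e-04, -4.07944154e-04, -1.36653367e-05,
        1.97287574e-04,  9.57338233e-04,  3.27465027e-04]), 'joint_efforts': array([-1.03911698e-03, -6.67856526e+01,  9.84514430e-01, -3.14456534e+01,
       -6.05898164e-02,  4.31717397e-02,  2.80018294e-04]), 'position': array([ 0.27198743, -0.56209457,  0.18814667]), 'ee_rot': array([-3.06071928e+00, -7.01678146e-01,  7.79713133e-04]), 'force': array([-0.33060614,  0.16250482,  0.77186332]), 'ft_torque': array([0.01012856, 0.00430346, 0.00663667]), 'width': 0.9985881774235615}
scene [[361.91269524   0.         322.16696186]
 [  0.         361.91269524 199.06734587]
 [  0.           0.           1.        ]] [[ 0.20500464  0.97874838 -0.00497045]
 [ 0.69174115 -0.14847825 -0.70671663]
 [-0.69243576  0.14144193 -0.70747926]] [-0.03971416 -0.38513087  1.33577571]
side [[475.47169646   0.         316.18184815]
 [  0.         475.47169646 196.63890773]
 [  0.           0.           1.        ]] [[ 0.97941675 -0.2017902  -0.00485171]
 [-0.16431842 -0.78312188 -0.59976627]
 [ 0.11722748  0.58821836 -0.80016053]] [-0.59753664  0.06047337  1.12166222]
```

View pics/scene0.png

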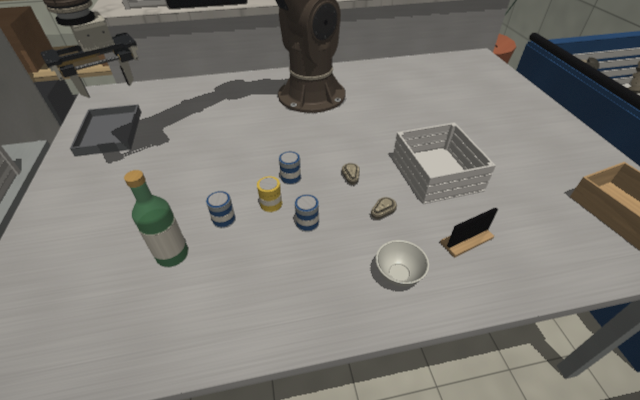

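View pics/side0.png

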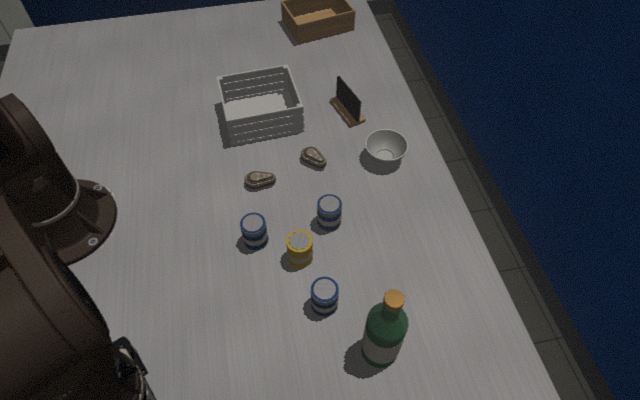

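The scene view shows the blue tins at about (221,208), (290,167) and (307,212), with the yellow lookalike at (270,193). The oysters are at (351,173) and (384,208), the basket at (441,162), the bottle at (160,220), the bowl at (402,263) and the slate at (470,232). The side view agrees. Next I'll get positions from depth.

```bash
cat > h.py <<'E'
import numpy as np,pickle,cv2
def cloud(d):
    Z=d["depth"];K=d["intrinsics"];v,u=np.mgrid[:Z.shape[0],:Z.shape[1]]
    P=np.stack([(u-K[0,2])*Z/K[0,0],(v-K[1,2])*Z/K[1,1],Z],-1)
    if "R" in d: W=(P-d["t"])@d["R"]
    else: W=P
    W[Z<=0]=np.nan
    return W
def height_clusters(W,fr,lo=.008,box=(0.25,.95,-.6,.6),zmax=.3):
    m=(W[...,2]>lo)&(W[...,2]<zmax)&(W[...,0]>box[0])&(W[...,0]<box[1])&(W[...,1]>box[2])&(W[...,1]<box[3])
    n,l,st,c=cv2.connectedComponentsWithStats(m.astype(np.uint8))
    return [(l==i,c[i],st[i,4]) for i in range(1,n) if st[i,4]>60]
E
python3 - <<'E'
from h import *
for n in("scene","side"):
    d=pickle.load(open(n+"0.pkl","rb"));W=cloud(d)
    t=(np.abs(W[...,2])<.01)&(W[...,0]>.3)&(W[...,0]<.9)&(abs(W[...,1])<.5); print(n,"table z",np.nanmedian(W[t][:,2]))
    for m,c,a in height_clusters(W,d["frame"]):
        p=W[m];zt=np.percentile(p[:,2],97);top=p[p[:,2]>zt-.006]
        print(c.round(),a,"zt %.3f"%zt,"top mid",((top.min(0)+top.max(0))/2).round(3)[:2],"ext",(np.ptp(top,axis=0)).round(3)[:2],"all",p.min(0).round(3),p.max(0).round(3),d["frame"][m].mean(0).round())
E
```

```text
scene table z 0.0002233358871009704
[127.  71.] 219 zt 0.299 top mid [ 0.275 -0.486] ext [0.023 0.036] all [ 0.251 -0.521  0.227] [ 0.287 -0.468  0.299] [67. 73. 76.]
[443. 162.] 4499 zt 0.090 top mid [0.509 0.262] ext [0.214 0.192] all [0.402 0.166 0.008] [0.616 0.361 0.092] [105. 110. 113.]
[290. 167.] 587 zt 0.074 top mid [ 0.443 -0.141] ext [0.055 0.055] all [ 0.415 -0.169  0.008] [ 0.473 -0.113  0.076] [101.  96.  90.]
[351. 173.] 298 zt 0.029 top mid [0.475 0.026] ext [0.065 0.04 ] all [ 0.437 -0.     0.008] [0.514 0.049 0.03 ] [ 85. 100. 107.]
[156. 222.] 3037 zt 0.241 top mid [ 0.647 -0.443] ext [0.032 0.032] all [ 0.625 -0.477  0.008] [ 0.685 -0.407  0.243] [74. 94. 83.]
[608. 207.] 1808 zt 0.069 top mid [0.738 0.582] ext [0.15  0.034] all [0.663 0.565 0.008] [0.838 0.6   0.072] [50. 68. 83.]
[269. 193.] 681 zt 0.074 top mid [ 0.533 -0.206] ext [0.059 0.055] all [ 0.504 -0.233  0.008] [ 0.563 -0.178  0.076] [ 86. 124. 136.]
[220. 208.] 758 zt 0.075 top mid [ 0.562 -0.326] ext [0.057 0.055] all [ 0.533 -0.354  0.008] [ 0.592 -0.298  0.076] [104.  98.  93.]
[307. 212.] 737 zt 
[... 1238 characters left out ...]
 0.008] [0.51  0.047 0.032] [66. 75. 81.]
[329. 211.] 769 zt 0.074 top mid [ 0.615 -0.127] ext [0.056 0.056] all [ 0.586 -0.155  0.008] [ 0.643 -0.098  0.076] [84. 79. 76.]
[254. 230.] 811 zt 0.074 top mid [ 0.44  -0.141] ext [0.055 0.057] all [ 0.412 -0.172  0.008] [ 0.468 -0.113  0.076] [83. 77. 74.]
[300. 247.] 843 zt 0.075 top mid [ 0.531 -0.207] ext [0.056 0.058] all [ 0.503 -0.236  0.008] [ 0.559 -0.178  0.078] [ 74.  99. 108.]
[324. 295.] 927 zt 0.074 top mid [ 0.56  -0.327] ext [0.055 0.058] all [ 0.532 -0.356  0.008] [ 0.588 -0.298  0.076] [91. 85. 82.]
[385. 330.] 2599 zt 0.240 top mid [ 0.644 -0.444] ext [0.032 0.033] all [ 0.608 -0.481  0.008] [ 0.679 -0.409  0.242] [50. 65. 60.]
```

```bash
python3 - <<'E'
from h import *
from scipy.optimize import minimize
D={n:pickle.load(open(n+"0.pkl","rb")) for n in("scene","side")}
def hull(x,y,a,w=0.009):
    t=np.linspace(0,2*np.pi,60)
    p=np.r_[np.c_[.012+.025*np.cos(t),.025*np.sin(t)],np.c_[-.040+w+w*np.cos(t),w*np.sin(t)]]
    c,s=np.cos(a),np.sin(a);return cv2.convexHull((p@np.array([[c,s],[-s,c]])+[x,y]).astype(np.float32))
def grid(pts,o):
    g=np.zeros((120,120),np.uint8);ij=((pts[:,:2]-o)/.001+60).astype(int)
    ok=((ij>=0)&(ij<120)).all(1);g[ij[ok,1],ij[ok,0]]=1;return cv2.morphologyEx(g,cv2.MORPH_CLOSE,np.ones((7,7),np.uint8))
for o in([.474,.024],[.617,.066]):
    o=np.array(o)
    for n,d in D.items():
        W=cloud(d)
        p=W[(W[...,2]>.007)&(W[...,2]<.04)&(np.hypot(W[...,0]-o[0],W[...,1]-o[1])<.055)]
        g=grid(p,o);best=None
        def iou(q):
            m=np.zeros_like(g);cv2.fillPoly(m,[np.round((hull(*q)[:,0]-o)/.001+60).astype(np.int32)],1)
            return (m&g).sum()/(m|g).sum()
        for a in np.arange(0,2*np.pi,np.pi/36):
            cx=np.argwhere(g).mean(0)[::-1]*.001-.06+o
            for dx in(-.005,0,.005):
              for dy in(-.005,0,.005):
                q=(cx[0]+dx,cx[1]+dy,a);v=iou(q)
                if best is None or v>best[0]:best=(v,q)
        r=minimize(lambda q:-iou(q),best[1],method="Nelder-Mead",options=dict(initial_simplex=np.array([best[1]]*4)+np.r_[np.zeros((1,3)),np.diag([.004,.004,.15])]))
        c=r.x; print(n,"iou %.2f"%-r.fun,"point",c[:2].round(4),"yaw deg",np.degrees(c[2]).round(1),"wide centre",(c[:2]+.012*np.array([np.cos(c[2]),np.sin(c[2])])).round(4))
# basket
for n,d in D.items():
    W=cloud(d);p=W[(W[...,2]>.082)&(W[...,2]<.096)&(abs(W[...,0]-.51)<.13)&(abs(W[...,1]-.26)<.12)]
    print(n,cv2.minAreaRect((p[:,:2]*1000).astype(np.float32)))
    f=D[n]["frame"]
    if n=="side": cv2.imwrite("pics/oy.png",cv2.resize(f[130:200,230:345],None,fx=6,fy=6))
    else: cv2.imwrite("pics/oys.png",cv2.resize(f[150:230,330:410],None,fx=6,fy=6))
E
```

```text
scene iou 0.86 point [0.4794 0.0214] yaw deg 174.2 wide centre [0.4675 0.0226]
side iou 0.89 point [0.472  0.0195] yaw deg 171.8 wide centre [0.4602 0.0212]
scene iou 0.88 point [0.622 0.064] yaw deg 118.8 wide centre [0.6162 0.0745]
side iou 0.89 point [0.6166 0.0632] yaw deg 123.7 wide centre [0.6099 0.0732]
scene ((508.95892333984375, 261.67669677734375), (204.2352294921875, 182.5057830810547), 3.570556402206421)
side ((508.1683349609375, 260.462890625), (200.5028533935547, 188.10011291503906), 3.2504994869232178)
```

View pics/oy.png

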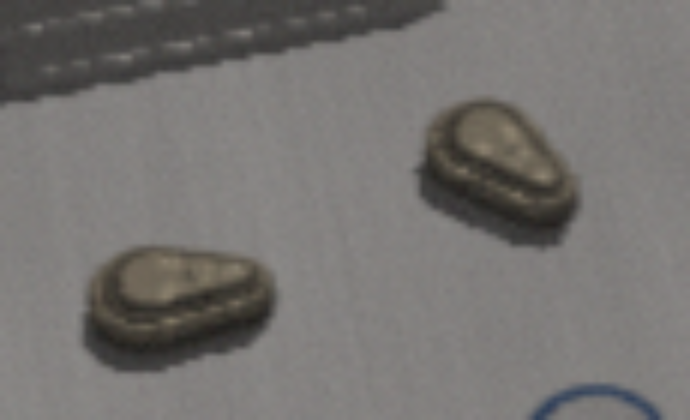

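View pics/oys.png

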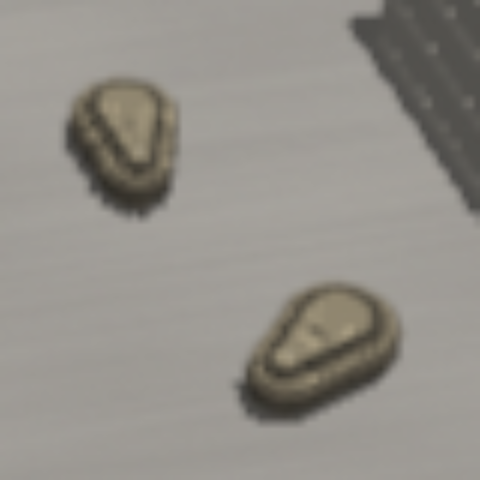

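```bash
cat >> h.py <<'E'
from scipy.spatial.transform import Rotation as Ro
def plan(s,x,y,z,jaw,R=None):
    """slide mm & roll to reach TCP xyz with jaw axis at angle jaw deg (mod 180)"""
    M=Ro.from_rotvec(s["ee_rot"]).as_matrix()
    sl=M.T@(np.array([x,y,z])-s["position"])*1000
    d=M.T@np.array([np.cos(np.radians(jaw)),np.sin(np.radians(jaw)),0])
    r=np.arctan2(-d[0],d[1]); r=(r+np.pi/2)%np.pi-np.pi/2
    return sl.round(1),round(r,3)
def show(s):
    M=Ro.from_rotvec(s["ee_rot"]).as_matrix()
    print("t %.2f pos"%s["clock"],s["position"].round(4),"jaw deg %.1f"%np.degrees(np.arctan2(M[1,1],M[0,1])),"tilt",M[:,2].round(4),"w %.3f"%s["width"],"F",s["force"].round(2),"J",s["joints"].round(2))
E
python3 - <<'E'
from h import *; from cell import arm
s=arm.observe();show(s);print(Ro.from_rotvec(s["ee_rot"]).as_matrix().round(3))
print(plan(s,.464,.022,.189,83),plan(s,.464,.022,.12,83))
E
```

```text
t 0.10 pos [ 0.2721 -0.5621  0.1882] jaw deg -64.2 tilt [-7.0e-04  1.2e-03 -1.0e+00] w 1.001 F [ 0.41  0.05 -0.51] J [ 1.02  0.44  0.02  1.57 -0.01  1.13 -0.08]
[[ 0.9    0.436 -0.001]
 [ 0.436 -0.9    0.001]
 [-0.    -0.001 -1.   ]]
(array([ 4.272e+02, -4.422e+02, -2.000e-01]), np.float64(0.573)) (array([ 427.2, -442.1,   68.8]), np.float64(0.573))
```

Call:
{"name": "jog_arm", "arguments": {
  "increments": [
    {"slide":[427,-442,0],"roll":0.573,"gripper":1},
    {"slide":[427,-442,0],"roll":0.573,"gripper":1},
    {"slide":[427,-442,0],"roll":0.573,"gripper":1},
    {"slide":[427,-442,0],"roll":0.573,"gripper":1},
    {"slide":[427,-442,0],"roll":0.573,"gripper":1},
    {"slide":[427,-442,0],"roll":0.573,"gripper":1},
    {"slide":[427,-442,0],"roll":0.573,"gripper":1},
    {"slide":[427,-442,0],"roll":0.573,"gripper":1},
    {"slide":[427,-442,0],"roll":0.573,"gripper":1},
    {"slide":[427,-442,0],"roll":0.573,"gripper":1}
  ],
  "newtons": 15
}}

```text
clock: 0.93
position: [0.4014, -0.1677, 0.1889]
ee_rot: [3.136, -0.192, 0.0]
force: [1.0, -0.6, 0.1]
width: 0.999
```

```bash
python3 - <<'E'
from h import *; from cell import arm
s=arm.observe();show(s);print(plan(s,.464,.022,.18,83))
E
```

```text
t 0.93 pos [ 0.4014 -0.1677  0.1889] jaw deg -97.0 tilt [-0.e+00 -2.e-04 -1.e+00] w 0.999 F [ 1.02 -0.57  0.07] J [ 0.36  0.13 -0.1   2.    0.02  1.01 -1.44]
(array([  39. , -195.9,    8.9]), np.float64(-0.0))
```

Call:
{"name": "jog_arm", "arguments": {
  "increments": [
    {"slide":[39,-196,9],"roll":0,"gripper":1},
    {"slide":[39,-196,9],"roll":0,"gripper":1},
    {"slide":[39,-196,9],"roll":0,"gripper":1},
    {"slide":[39,-196,9],"roll":0,"gripper":1},
    {"slide":[39,-196,9],"roll":0,"gripper":1},
    {"slide":[39,-196,9],"roll":0,"gripper":1},
    {"slide":[39,-196,9],"roll":0,"gripper":1},
    {"slide":[39,-196,9],"roll":0,"gripper":1},
    {"slide":[39,-196,9],"roll":0,"gripper":1},
    {"slide":[39,-196,9],"roll":0,"gripper":1}
  ]
}}

```text
clock: 1.77
position: [0.4637, 0.0185, 0.1799]
ee_rot: [3.135, -0.196, -0.0]
force: [-0.6, -0.5, -0.6]
width: 1.001
```

```bash
python3 - <<'E'
from h import *; from cell import arm
s=arm.observe();d=arm.get_image("wrist");show(s);print(plan(s,.464,.022,.005,83))
cv2.imwrite("pics/w1.png",d["frame"]);d["s"]=s;pickle.dump(d,open("w1.pkl","wb"))
H=d["hand_eye"];M=Ro.from_rotvec(s["ee_rot"]).as_matrix();print(H.round(3))
W=cloud(d);W=(W@H[:3,:3].T+H[:3,3])@M.T+s["position"]
for n,m in(("o1",(abs(W[...,0]-.474)<.055)&(abs(W[...,1]-.024)<.05)),("o2",(abs(W[...,0]-.615)<.05)&(abs(W[...,1]-.066)<.055))):
    p=W[m&(W[...,2]>.007)&(W[...,2]<.05)]
    if len(p): print(n,len(p),p.min(0).round(3),p.max(0).round(3))
E
```

```text
t 1.77 pos [0.4637 0.0185 0.1799] jaw deg -97.1 tilt [-3.e-04 -6.e-04 -1.e+00] w 1.001 F [-0.56 -0.55 -0.56] J [ 0.06  0.2  -0.25  1.94  0.06  1.   -1.92]
(array([-1.000e-01, -3.600e+00,  1.749e+02]), np.float64(-0.003))
[[ 0.    -0.955 -0.297  0.082]
 [ 1.     0.     0.001  0.   ]
 [-0.001 -0.297  0.955 -0.195]
 [ 0.     0.     0.     1.   ]]
o1 2722 [ 0.435 -0.001  0.007] [0.512 0.049 0.029]
o2 2969 [0.586 0.032 0.008] [0.632 0.102 0.03 ]
```

View pics/w1.png

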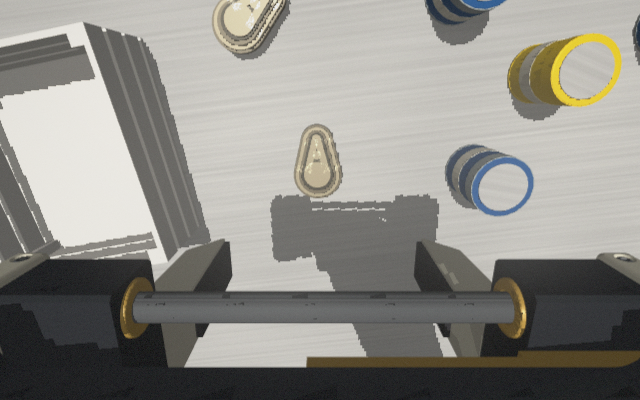

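The wrist view shows oyster 1 at about (318,165), with its narrow end up and its axis along tool x, so the jaws already lie across it. Oyster 2 is at (248,22), and the basket is clear on the left. I'll descend on oyster 1.

Call:
{"name": "jog_arm", "arguments": {
  "increments": [
    {"slide":[-2,-5,40],"roll":0,"gripper":1},
    {"slide":[-2,-5,80],"roll":0,"gripper":1},
    {"slide":[-2,-5,120],"roll":0,"gripper":1},
    {"slide":[-2,-5,145],"roll":0,"gripper":1},
    {"slide":[-2,-5,160],"roll":0,"gripper":1},
    {"slide":[-2,-5,170],"roll":0,"gripper":1},
    {"slide":[-2,-5,175],"roll":0,"gripper":1},
    {"slide":[-2,-5,175],"roll":0,"gripper":0.4},
    {"slide":[-2,-5,175],"roll":0,"gripper":0.4},
    {"slide":[-2,-5,175],"roll":0,"gripper":0.4}
  ],
  "newtons": 15
}}

```text
clock: 2.65
position: [0.4636, 0.0253, 0.006]
ee_rot: [-3.135, 0.192, -0.003]
force: [0.4, -0.6, 0.7]
width: 0.835
```

```bash
python3 - <<'E'
from h import *; from cell import arm
s=arm.observe();show(s)
d=arm.get_image("wrist");cv2.imwrite("pics/w2.png",d["frame"])
d=pickle.load(open("w1.pkl","rb"));s=d["s"];H=d["hand_eye"];M=Ro.from_rotvec(s["ee_rot"]).as_matrix()
W=cloud(d);W=(W@H[:3,:3].T+H[:3,3])@M.T+s["position"]
p=W[(W[...,2]>.078)&(W[...,2]<.1)&(W[...,1]>.13)&(W[...,0]>.38)];print(p.min(0),p.max(0),cv2.minAreaRect((p[:,:2]*1000).astype(np.float32)))
for n,x,y in(("A",.442,-.141),("Y",.532,-.2065),("B",.615,-.126)):
    p=W[(np.hypot(W[...,0]-x,W[...,1]-y)<.05)&(W[...,2]>.068)]
    if len(p): print(n,p.min(0).round(3),p.max(0).round(3),cv2.minEnclosingCircle((p[:,:2]*1000).astype(np.float32)))
E
```

```text
t 2.65 pos [0.4636 0.0253 0.006 ] jaw deg -97.0 tilt [ 2.e-03  1.e-04 -1.e+00] w 0.835 F [ 0.39 -0.62  0.68] J [-0.    0.45 -0.22  2.14  0.17  0.57 -2.04]
[0.41378653 0.16477678 0.07800701] [0.61387692 0.25319444 0.09162006] ((511.9232177734375, 208.55633544921875), (200.2782745361328, 77.01615905761719), 3.7485275268554688)
A [ 0.413 -0.17   0.068] [ 0.47  -0.114  0.074] ((441.18701171875, -141.7161865234375), 28.799543380737305)
Y [ 0.504 -0.235  0.068] [ 0.56  -0.177  0.075] ((532.19287109375, -206.56314086914062), 29.147506713867188)
B [ 0.587 -0.141  0.068] [ 0.597 -0.106  0.074] ((594.0145874023438, -123.34820556640625), 17.879018783569336)
```

View pics/w2.png

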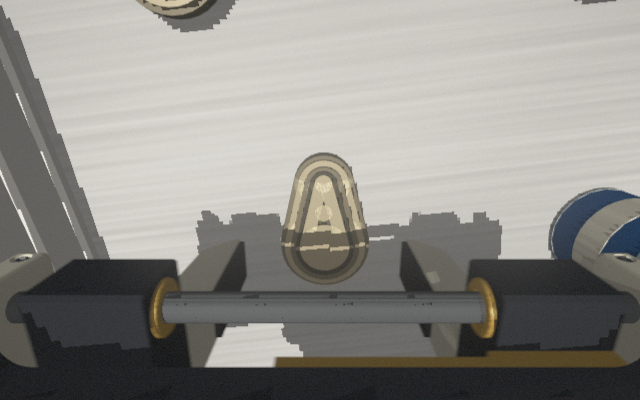

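Oyster 1 is centred between the fingers at about (325,220), and they are still closing. I'll finish the grip and then lift.

Call:
{"name": "jog_arm", "arguments": {
  "increments": [
    {"slide":[0,0,0],"roll":0,"gripper":0.4},
    {"slide":[0,0,0],"roll":0,"gripper":0.4},
    {"slide":[0,0,0],"roll":0,"gripper":0.4},
    {"slide":[0,0,0],"roll":0,"gripper":0.4},
    {"slide":[0,0,0],"roll":0,"gripper":0.4},
    {"slide":[0,0,0],"roll":0,"gripper":0.4},
    {"slide":[0,0,0],"roll":0,"gripper":0.4},
    {"slide":[0,0,-20],"roll":0,"gripper":0.4},
    {"slide":[0,0,-50],"roll":0,"gripper":0.4},
    {"slide":[0,0,-80],"roll":0,"gripper":0.4}
  ],
  "newtons": 15
}}

```text
clock: 3.53
position: [0.4616, 0.0253, 0.0853]
ee_rot: [3.136, -0.192, -0.004]
force: [1.3, -0.7, 0.4]
width: 0.402
```

```bash
python3 - <<'E'
from h import *; from cell import arm
s=arm.observe();show(s)
d=arm.get_image("wrist");cv2.imwrite("pics/w3.png",d["frame"])
# basket axes yaw 3.5deg, centre
c=np.array([.5095,.262]);a=np.radians(3.5);ux=np.array([np.cos(a),np.sin(a)])
for k in(-.045,.045):
    t=c+k*ux; print(k,t.round(4),plan(s,*t,.13,93.5),plan(s,*t,.045,93.5))
E
```

```text
t 3.53 pos [0.4616 0.0253 0.0853] jaw deg -97.0 tilt [-0.0025 -0.     -1.    ] w 0.402 F [ 1.3  -0.65  0.42] J [ 0.03  0.32 -0.25  2.06  0.11  0.77 -1.98]
-0.045 [0.4646 0.2593] (array([ -25.6, -232.6,  -44.7]), np.float64(-0.183)) (array([ -25.4, -232.6,   40.3]), np.float64(-0.183))
0.045 [0.5544 0.2647] (array([  62.8, -248.9,  -45. ]), np.float64(-0.183)) (array([  63.1, -249. ,   40. ]), np.float64(-0.183))
```

View pics/w3.png

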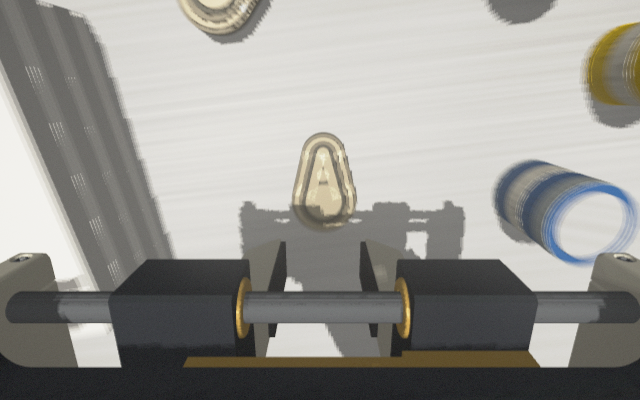

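```bash
python3 - <<'E'
from h import *; from cell import arm
s=arm.observe();d=arm.get_image("wrist");show(s);d["s"]=s;pickle.dump(d,open("w3.pkl","wb"))
H=d["hand_eye"];Hi=np.linalg.inv(H);K=d["intrinsics"]
for p in([0,0,0],[0,0,-.019],[0,.0185,0],[0,-.0185,0],[.0,0.0,.08],[-.0095,.0185,0],[.0095,.0185,0]):
    c=Hi[:3,:3]@p+Hi[:3,3];print(p,(K@c/c[2])[:2].round(),c[2].round(3))
M=Ro.from_rotvec(s["ee_rot"]).as_matrix()
W=cloud(d);T=(W@H[:3,:3].T+H[:3,3]);W=T@M.T+s["position"]
for n,m in(("o1",(abs(W[...,0]-.474)<.065)&(abs(W[...,1]-.024)<.05)),):
    p=W[m&(W[...,2]>.007)&(W[...,2]<.05)]
    if len(p): print(n,len(p),p.min(0).round(3),p.max(0).round(3))
for (u,v) in((270,250),(280,250),(375,255),(390,255),(325,200),(325,180),(325,220)): print(u,v,"tool",T[v,u].round(4),"world",W[v,u].round(4))
E
```

```text
t 3.58 pos [0.4652 0.026  0.0907] jaw deg -97.0 tilt [ 5.6e-03  8.0e-04 -1.0e+00] w 0.400 F [2.13 0.56 4.87] J [ 0.04  0.31 -0.25  2.06  0.11  0.78 -1.98]
[0, 0, 0] [322. 231.] 0.211
[0, 0, -0.019] [322. 245.] 0.192
[0, 0.0185, 0] [353. 231.] 0.211
[0, -0.0185, 0] [291. 231.] 0.211
[0.0, 0.0, 0.08] [322. 193.] 0.287
[-0.0095, 0.0185, 0] [352. 246.] 0.213
[0.0095, 0.0185, 0] [353. 216.] 0.208
o1 4538 [ 0.435 -0.001  0.009] [0.512 0.049 0.029]
270 250 tool [ 0.0117 -0.0234 -0.0502] world [0.4794 0.0477 0.141 ]
280 250 tool [ 0.0101 -0.0193 -0.0468] world [0.4773 0.0439 0.1376]
375 255 tool [ 0.0124  0.0233 -0.0566] world [0.4744 0.0013 0.1474]
390 255 tool [ 0.0119  0.03   -0.0555] world [ 0.473  -0.0053  0.1463]
325 200 tool [-0.0003  0.0024  0.0625] world [0.465  0.0237 0.0282]
325 180 tool [0.0152 0.0024 0.064 ] world [0.4804 0.0218 0.0268]
325 220 tool [-0.0178  0.0025  0.0653] world [0.4476 0.0257 0.0254]
```

```bash
python3 - <<'E'
from h import *
for f in("w1.pkl","w3.pkl"):
    d=pickle.load(open(f,"rb"));H=d["hand_eye"];T=cloud(d)@H[:3,:3].T+H[:3,3]
    print(f,d["s"]["width"])
    for u in(200,215,225,230,260,275,283,286,362,370,380,420,430):
        col=T[225:300,u]; print(u,[ (225+i,*(col[i]*1000).round().astype(int)) for i in (0,5,10,12,14,16,18,20,25,30,40,60)])
E
```

```text
w1.pkl 1.0010014256404411
200 [(225, np.int64(-68), np.int64(-140), np.int64(181)), (230, np.int64(-74), np.int64(-141), np.int64(181)), (235, np.int64(-80), np.int64(-141), np.int64(180)), (237, np.int64(-84), np.int64(-143), np.int64(184)), (239, np.int64(-85), np.int64(-142), np.int64(181)), (241, np.int64(-88), np.int64(-142), np.int64(180)), (243, np.int64(-90), np.int64(-142), np.int64(180)), (245, np.int64(12), np.int64(-57), np.int64(-45)), (250, np.int64(12), np.int64(-55), np.int64(-51)), (255, np.int64(12), np.int64(-54), np.int64(-55)), (265, np.int64(12), np.int64(-50), np.int64(-65)), (285, np.int64(10), np.int64(-46), np.int64(-77))]
215 [(225, np.int64(-68), np.int64(-123), np.int64(182)), (230, np.int64(-74), np.int64(-124), np.int64(181)), (235, np.int64(-80), np.int64(-124), np.int64(180)), (237, np.int64(-83), np.int64(-124), np.int64(181)), (239, np.int64(-86), np.int64(-125), np.int64(181)), (241, np.int64(12), np.int64(-51), np.int64(-40)), (243, np.int64(12), np.int64(-51), np.int64(-42)), (245, np.int64(12), np.int64(-50), np.int64(-45)), (250, np.int64(12), 
[... 14365 characters left out ...]
.int64(37), np.int64(26), np.int64(-111)), (285, np.int64(37), np.int64(23), np.int64(-122))]
430 [(225, np.int64(-32), np.int64(95), np.int64(91)), (230, np.int64(-37), np.int64(95), np.int64(91)), (235, np.int64(-42), np.int64(96), np.int64(92)), (237, np.int64(-44), np.int64(96), np.int64(91)), (239, np.int64(-46), np.int64(96), np.int64(91)), (241, np.int64(-47), np.int64(96), np.int64(91)), (243, np.int64(-50), np.int64(97), np.int64(92)), (245, np.int64(-52), np.int64(97), np.int64(92)), (250, np.int64(-56), np.int64(97), np.int64(91)), (255, np.int64(-61), np.int64(97), np.int64(91)), (265, np.int64(37), np.int64(29), np.int64(-111)), (285, np.int64(37), np.int64(26), np.int64(-121))]
```

The grasp missed. Oyster 1 hasn't moved, and the wrist depth puts the fingertips about 37 mm behind the stated TCP. I'll check that against the fixed cameras.

```bash
python3 - <<'E'
from h import *; from cell import arm
s=arm.observe();show(s)
for n in("scene","side"):
    d=arm.get_image(n);pickle.dump(d,open(n+"1.pkl","wb"));cv2.imwrite(f"pics/{n}1.png",d["frame"])
    W=cloud(d);m=(abs(W[...,0]-s["position"][0])<.08)&(abs(W[...,1]-s["position"][1])<.1)&(W[...,2]>.04)&(W[...,2]<.3)
    p=W[m];print(n,len(p),"lowest gripper z",np.percentile(p[:,2],[0,1,3,10]).round(3));q=p[p[:,2]<np.percentile(p[:,2],5)];print(q.min(0).round(3),q.max(0).round(3))
    T=d["R"]@s["position"]+d["t"];print("TCP px",(d["intrinsics"]@T/T[2])[:2].round())
E
```

```text
t 3.63 pos [0.4656 0.0258 0.0887] jaw deg -97.0 tilt [ 6.9e-03  8.0e-04 -1.0e+00] w 0.400 F [0.24 0.05 0.11] J [ 0.04  0.31 -0.25  2.06  0.11  0.77 -1.98]
scene 2763 lowest gripper z [0.126 0.136 0.147 0.185]
[ 0.455 -0.01   0.126] [0.483 0.06  0.157]
TCP px [353. 150.]
side 2154 lowest gripper z [0.171 0.18  0.193 0.203]
[ 0.417 -0.066  0.171] [0.511 0.107 0.196]
TCP px [254. 159.]
```

```bash
python3 - <<'E'
import cv2,numpy as np
a=cv2.imread("pics/scene1.png")[80:220,290:420];b=cv2.imread("pics/side1.png")[80:220,200:330]
cv2.imwrite("pics/c1.png",np.hstack([cv2.resize(a,(390,420)),cv2.resize(b,(390,420))]))
E
```

```text
(no output)
```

View pics/c1.png

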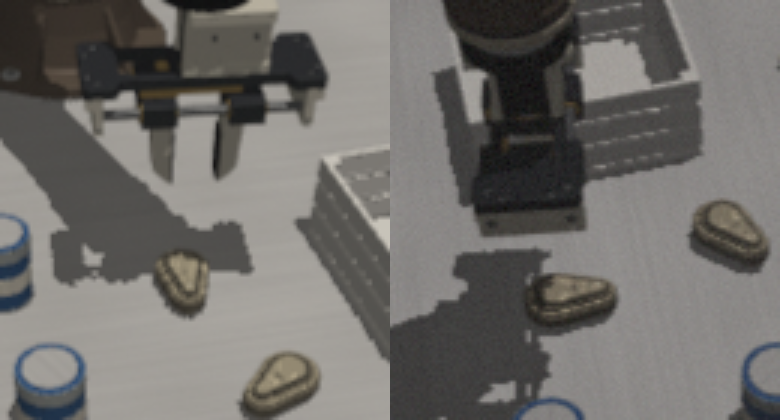

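```bash
python3 - <<'E'
from h import *; from cell import arm
s=arm.observe();show(s);print(plan(s,.461,.024,-.031,83))
E
```

```text
t 3.73 pos [0.4632 0.0253 0.0855] jaw deg -97.0 tilt [ 0.0019 -0.     -1.    ] w 0.402 F [-0.07 -0.36 -0.42] J [ 0.03  0.32 -0.25  2.06  0.11  0.77 -1.98]
(array([ -2.3,   1.6, 116.5]), np.float64(-0.0))
```

The fixed camera agrees: the lowest gripper point is at 0.126 m with the reported TCP at 0.089 m, so the real tips sit about 37 mm above the reported TCP. I'll allow for that from here on. First I'll open, then descend slowly.

Call:
{"name": "jog_arm", "arguments": {
  "increments": [
    {"slide":[-2,1,0],"roll":0,"gripper":0.95},
    {"slide":[-2,1,10],"roll":0,"gripper":0.95},
    {"slide":[-2,1,20],"roll":0,"gripper":0.95},
    {"slide":[-2,1,35],"roll":0,"gripper":0.95},
    {"slide":[-2,1,50],"roll":0,"gripper":0.95},
    {"slide":[-2,1,65],"roll":0,"gripper":0.95},
    {"slide":[-2,1,75],"roll":0,"gripper":0.95},
    {"slide":[-2,1,83],"roll":0,"gripper":0.95},
    {"slide":[-2,1,90],"roll":0,"gripper":0.95},
    {"slide":[-2,1,95],"roll":0,"gripper":0.95}
  ],
  "newtons": 15
}}

```text
clock: 4.57
position: [0.4602, 0.0246, -0.0111]
ee_rot: [3.136, -0.192, -0.002]
force: [0.1, -0.1, 0.8]
width: 0.951
```

```bash
python3 - <<'E'
from h import *; from cell import arm
s=arm.observe();d=arm.get_image("wrist");show(s);print(plan(s,.461,.024,-.031,83));cv2.imwrite("pics/w4.png",d["frame"])
E
```

```text
t 4.57 pos [ 0.4602  0.0246 -0.0111] jaw deg -97.0 tilt [-1.e-03 -1.e-04 -1.e+00] w 0.951 F [ 0.12 -0.08  0.84] J [-0.01  0.47 -0.21  2.15  0.19  0.53 -2.05]
(array([ 0.9,  0.5, 19.9]), np.float64(-0.0))
```

View pics/w4.png

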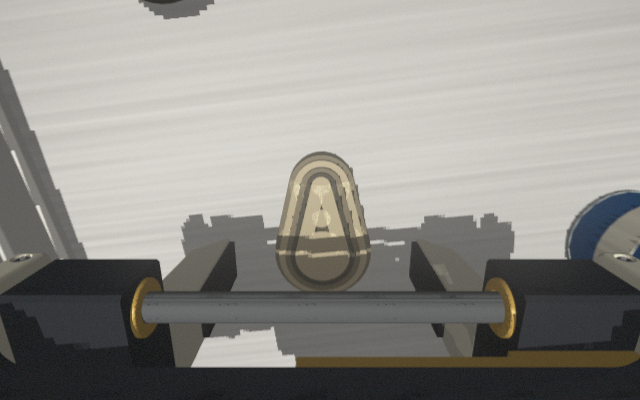

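Still no contact at a reported z of −11 mm, and the oyster is centred between the jaws. I'll go down 19 mm more and close.

Call:
{"name": "jog_arm", "arguments": {
  "increments": [
    {"slide":[1,0,8],"roll":0,"gripper":0.95},
    {"slide":[1,0,15],"roll":0,"gripper":0.95},
    {"slide":[1,0,19],"roll":0,"gripper":0.8},
    {"slide":[1,0,19],"roll":0,"gripper":0.3},
    {"slide":[1,0,19],"roll":0,"gripper":0.3},
    {"slide":[1,0,19],"roll":0,"gripper":0.3},
    {"slide":[1,0,19],"roll":0,"gripper":0.3},
    {"slide":[1,0,19],"roll":0,"gripper":0.3},
    {"slide":[1,0,19],"roll":0,"gripper":0.3},
    {"slide":[1,0,19],"roll":0,"gripper":0.3}
  ],
  "newtons": 15
}}

```text
clock: 5.45
position: [0.4618, 0.0245, -0.0288]
ee_rot: [-3.136, 0.192, -0.001]
force: [-0.0, 0.0, 2.1]
width: 0.538
```

```bash
python3 - <<'E'
from h import *; from cell import arm
s=arm.observe();show(s)
E
```

```text
t 5.45 pos [ 0.4618  0.0245 -0.0288] jaw deg -97.0 tilt [ 6.e-04  0.e+00 -1.e+00] w 0.538 F [-0.03  0.05  2.11] J [-0.02  0.51 -0.2   2.16  0.2   0.49 -2.06]
```

Call:
{"name": "jog_arm", "arguments": {
  "increments": [
    {"slide":[0,0,0],"roll":0,"gripper":0.3},
    {"slide":[0,0,-5],"roll":0,"gripper":0.3},
    {"slide":[0,0,-20],"roll":0,"gripper":0.3},
    {"slide":[0,0,-45],"roll":0,"gripper":0.3},
    {"slide":[0,0,-70],"roll":0,"gripper":0.3},
    {"slide":[0,0,-95],"roll":0,"gripper":0.3},
    {"slide":[0,0,-115],"roll":0,"gripper":0.3},
    {"slide":[0,0,-130],"roll":0,"gripper":0.3},
    {"slide":[0,0,-135],"roll":0,"gripper":0.3},
    {"slide":[0,0,-135],"roll":0,"gripper":0.3}
  ]
}}

```text
clock: 6.28
position: [0.4623, 0.0245, 0.1071]
ee_rot: [-3.136, 0.192, -0.004]
force: [0.1, 0.7, -1.6]
width: 0.539
```

```bash
python3 - <<'E'
from h import *; from cell import arm
s=arm.observe();d=arm.get_image("wrist");show(s);cv2.imwrite("pics/w5.png",d["frame"])
c=np.array([.5095,.262]);a=np.radians(3.5);ux=np.array([np.cos(a),np.sin(a)])
t=c-.058*ux; print(t,plan(s,*t,.107,93.5))
E
```

```text
t 6.28 pos [0.4623 0.0245 0.1071] jaw deg -97.0 tilt [ 2.3e-03  1.0e-04 -1.0e+00] w 0.539 F [ 0.13  0.68 -1.62] J [ 0.05  0.29 -0.26  2.04  0.1   0.82 -1.97]
[0.45160818 0.25845918] (array([ -39.2, -231. ,    0. ]), np.float64(-0.184))
```

View pics/w5.png

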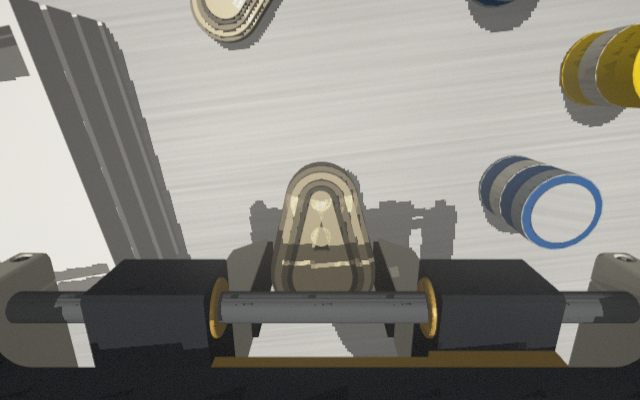

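The oyster is held, with a width of 0.539 (about 50 mm). Now to move over the basket.

Call:
{"name": "jog_arm", "arguments": {
  "increments": [
    {"slide":[-39,-231,0],"roll":-0.184,"gripper":0.3},
    {"slide":[-39,-231,0],"roll":-0.184,"gripper":0.3},
    {"slide":[-39,-231,0],"roll":-0.184,"gripper":0.3},
    {"slide":[-39,-231,0],"roll":-0.184,"gripper":0.3},
    {"slide":[-39,-231,0],"roll":-0.184,"gripper":0.3},
    {"slide":[-39,-231,0],"roll":-0.184,"gripper":0.3},
    {"slide":[-39,-231,0],"roll":-0.184,"gripper":0.3},
    {"slide":[-39,-231,0],"roll":-0.184,"gripper":0.3},
    {"slide":[-39,-231,0],"roll":-0.184,"gripper":0.3},
    {"slide":[-39,-231,0],"roll":-0.184,"gripper":0.3}
  ]
}}

```text
clock: 7.17
position: [0.4508, 0.2566, 0.105]
ee_rot: [3.139, 0.094, -0.002]
force: [0.1, -0.8, 0.0]
width: 0.534
```

```bash
python3 - <<'E'
from h import *; from cell import arm
s=arm.observe();d=arm.get_image("wrist");show(s);cv2.imwrite("pics/w6.png",d["frame"])
print(plan(s,.4516,.2585,.006,93.5))
E
```

```text
t 7.17 pos [0.4508 0.2566 0.105 ] jaw deg -86.6 tilt [-0.0014 -0.0017 -1.    ] w 0.534 F [ 0.09 -0.85  0.04] J [-0.34  0.39 -0.36  1.91  0.17  0.88 -2.3 ]
(array([ 1., -2., 99.]), np.float64(-0.001))
```

View pics/w6.png

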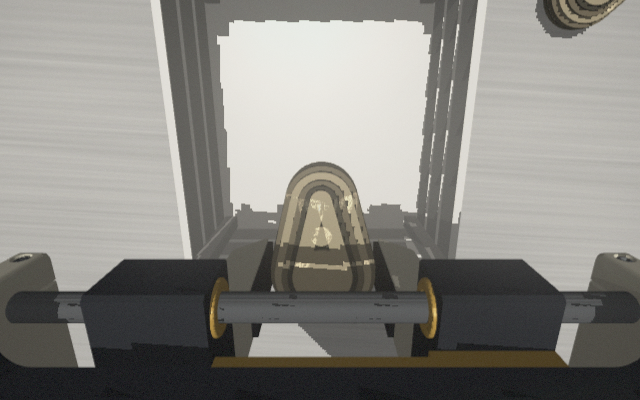

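The oyster is centred between the basket walls at about (322,225). I'll lower it and release.

Call:
{"name": "jog_arm", "arguments": {
  "increments": [
    {"slide":[1,-2,25],"roll":0,"gripper":0.3},
    {"slide":[1,-2,50],"roll":0,"gripper":0.3},
    {"slide":[1,-2,75],"roll":0,"gripper":0.3},
    {"slide":[1,-2,90],"roll":0,"gripper":0.3},
    {"slide":[1,-2,99],"roll":0,"gripper":0.3},
    {"slide":[1,-2,99],"roll":0,"gripper":0.8},
    {"slide":[1,-2,99],"roll":0,"gripper":0.8},
    {"slide":[1,-2,99],"roll":0,"gripper":0.8},
    {"slide":[1,-2,99],"roll":0,"gripper":0.8},
    {"slide":[1,-2,99],"roll":0,"gripper":0.8}
  ]
}}

```text
clock: 8.05
position: [0.4527, 0.2609, 0.008]
ee_rot: [-3.139, -0.097, -0.003]
force: [-0.4, -0.4, -0.3]
width: 0.794
```

Call:
{"name": "jog_arm", "arguments": {
  "increments": [
    {"slide":[0,0,-15],"roll":0,"gripper":0.8},
    {"slide":[0,0,-40],"roll":0,"gripper":0.8},
    {"slide":[0,0,-75],"roll":0,"gripper":0.8},
    {"slide":[0,0,-110],"roll":0,"gripper":0.8},
    {"slide":[0,0,-110],"roll":0,"gripper":0.95},
    {"slide":[0,0,-110],"roll":0,"gripper":0.95},
    {"slide":[0,0,-110],"roll":0,"gripper":0.95},
    {"slide":[0,0,-110],"roll":0,"gripper":0.95},
    {"slide":[0,0,-110],"roll":0,"gripper":0.95},
    {"slide":[0,0,-110],"roll":0,"gripper":0.95}
  ]
}}

```text
clock: 8.88
position: [0.4513, 0.2601, 0.1159]
ee_rot: [3.139, 0.097, -0.003]
force: [-0.9, 0.1, -1.3]
width: 0.947
```

```bash
python3 - <<'E'
from h import *; from cell import arm
s=arm.observe();d=arm.get_image("wrist");show(s);cv2.imwrite("pics/w7.png",d["frame"])
print(plan(s,.613,.0735,.115,31))
E
```

```text
t 8.88 pos [0.4513 0.2601 0.1159] jaw deg -86.5 tilt [-0.0017 -0.001  -1.    ] w 0.947 F [-0.89  0.05 -1.28] J [-0.34  0.38 -0.37  1.89  0.17  0.91 -2.3 ]
(array([149.8, 196.3,   0.9]), np.float64(1.092))
```

View pics/w7.png

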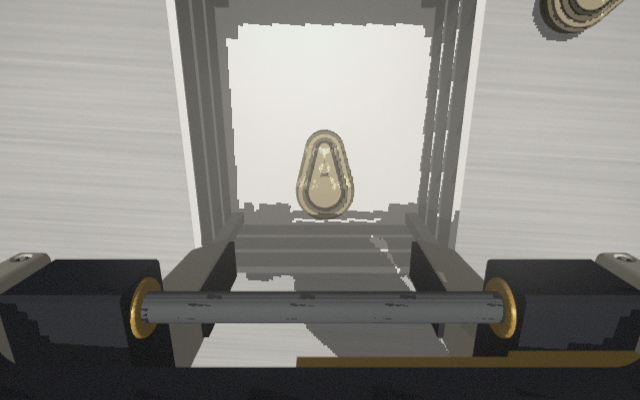

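Oyster 1 lies in the basket at about (325,175). Next, oyster 2.

Call:
{"name": "jog_arm", "arguments": {
  "increments": [
    {"slide":[150,196,0],"roll":1.092,"gripper":0.95},
    {"slide":[150,196,0],"roll":1.092,"gripper":0.95},
    {"slide":[150,196,0],"roll":1.092,"gripper":0.95},
    {"slide":[150,196,0],"roll":1.092,"gripper":0.95},
    {"slide":[150,196,0],"roll":1.092,"gripper":0.95},
    {"slide":[150,196,0],"roll":1.092,"gripper":0.95},
    {"slide":[150,196,0],"roll":1.092,"gripper":0.95},
    {"slide":[150,196,0],"roll":1.092,"gripper":0.95},
    {"slide":[150,196,0],"roll":1.092,"gripper":0.95},
    {"slide":[150,196,0],"roll":1.092,"gripper":0.95}
  ]
}}

```text
clock: 9.77
position: [0.6142, 0.0728, 0.1166]
ee_rot: [2.727, -1.554, 0.003]
force: [-0.2, 0.5, -0.5]
width: 0.95
```

```bash
python3 - <<'E'
from h import *; from cell import arm
s=arm.observe();d=arm.get_image("wrist");show(s);cv2.imwrite("pics/w8.png",d["frame"])
H=d["hand_eye"];M=Ro.from_rotvec(s["ee_rot"]).as_matrix()
W=cloud(d);T=(W@H[:3,:3].T+H[:3,3]);W=T@M.T+s["position"]
p=W[(np.hypot(W[...,0]-.615,W[...,1]-.066)<.055)&(W[...,2]>.009)&(W[...,2]<.05)]
print(len(p),p.min(0).round(3),p.max(0).round(3))
q=T[(np.hypot(W[...,0]-.615,W[...,1]-.066)<.055)&(W[...,2]>.009)&(W[...,2]<.05)]
print("tool extents",q.min(0).round(3),q.max(0).round(3),"rect",cv2.minAreaRect((q[:,:2]*1000).astype(np.float32)))
E
```

```text
t 9.77 pos [0.6142 0.0728 0.1166] jaw deg -149.4 tilt [ 3.0e-04 -3.2e-03 -1.0e+00] w 0.950 F [-0.2   0.54 -0.51] J [-0.31  0.49  0.15  1.69 -0.08  0.97 -2.74]
3855 [0.586 0.031 0.009] [0.647 0.102 0.03 ]
tool extents [-0.03  -0.025  0.087] [0.046 0.025 0.107] rect ((8.01763916015625, -0.11594963073730469), (49.32950973510742, 76.89701843261719), 89.99320220947266)
```

View pics/w8.png

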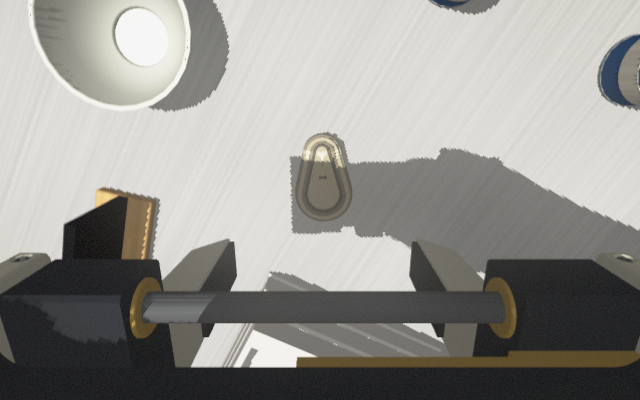

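Oyster 2 is well aligned, with tool extents of ±25 mm across, but joint 7 is at the edge of its range. I'll turn half a revolution back, which gives the same grasp.

Call:
{"name": "jog_arm", "arguments": {
  "increments": [
    {"slide":[0,0,0],"roll":-0.12,"gripper":0.95},
    {"slide":[0,0,0],"roll":-0.24,"gripper":0.95},
    {"slide":[0,0,0],"roll":-0.36,"gripper":0.95},
    {"slide":[0,0,0],"roll":-0.48,"gripper":0.95},
    {"slide":[0,0,0],"roll":-0.6,"gripper":0.95},
    {"slide":[0,0,0],"roll":-0.72,"gripper":0.95},
    {"slide":[0,0,0],"roll":-0.84,"gripper":0.95},
    {"slide":[0,0,0],"roll":-0.96,"gripper":0.95},
    {"slide":[0,0,0],"roll":-1.08,"gripper":0.95},
    {"slide":[0,0,0],"roll":-1.2,"gripper":0.95}
  ]
}}

```text
clock: 10.65
position: [0.6135, 0.0749, 0.117]
ee_rot: [-3.128, -0.282, -0.001]
force: [-1.0, -1.3, 0.9]
width: 0.95
```

Call:
{"name": "jog_arm", "arguments": {
  "increments": [
    {"slide":[0,0,0],"roll":-0.12,"gripper":0.95},
    {"slide":[0,0,0],"roll":-0.24,"gripper":0.95},
    {"slide":[0,0,0],"roll":-0.36,"gripper":0.95},
    {"slide":[0,0,0],"roll":-0.48,"gripper":0.95},
    {"slide":[0,0,0],"roll":-0.6,"gripper":0.95},
    {"slide":[0,0,0],"roll":-0.72,"gripper":0.95},
    {"slide":[0,0,0],"roll":-0.84,"gripper":0.95},
    {"slide":[0,0,0],"roll":-0.96,"gripper":0.95},
    {"slide":[0,0,0],"roll":-1.08,"gripper":0.95},
    {"slide":[0,0,0],"roll":-1.2,"gripper":0.95}
  ]
}}

```text
clock: 11.48
position: [0.6138, 0.0749, 0.1175]
ee_rot: [-2.423, -1.999, -0.003]
force: [-0.3, 0.3, -0.4]
width: 0.952
```

```bash
python3 - <<'E'
from h import *; from cell import arm
s=arm.observe();show(s);print(plan(s,.613,.0745,.115,30.6))
E
```

```text
t 11.48 pos [0.6138 0.0749 0.1175] jaw deg -11.0 tilt [ 0.0015  0.0013 -1.    ] w 0.952 F [-0.28  0.32 -0.41] J [ 0.1   0.53 -0.46  1.65  0.27  1.02 -0.63]
(array([-0.5, -0.8,  2.5]), np.float64(-0.725))
```

Call:
{"name": "jog_arm", "arguments": {
  "increments": [
    {"slide":[1,-2,0],"roll":-0.12,"gripper":0.95},
    {"slide":[1,-2,0],"roll":-0.24,"gripper":0.95},
    {"slide":[1,-2,0],"roll":-0.36,"gripper":0.95},
    {"slide":[1,-2,15],"roll":-0.48,"gripper":0.95},
    {"slide":[1,-2,35],"roll":-0.6,"gripper":0.95},
    {"slide":[1,-2,60],"roll":-0.725,"gripper":0.95},
    {"slide":[1,-2,85],"roll":-0.725,"gripper":0.95},
    {"slide":[1,-2,105],"roll":-0.725,"gripper":0.95},
    {"slide":[1,-2,115],"roll":-0.725,"gripper":0.95},
    {"slide":[1,-2,120],"roll":-0.725,"gripper":0.95}
  ]
}}

```text
clock: 12.32
position: [0.6113, 0.0759, -0.004]
ee_rot: [-1.567, -2.721, -0.001]
force: [-0.2, 0.2, -0.3]
width: 0.95
```

```bash
python3 - <<'E'
from h import *; from cell import arm
s=arm.observe();d=arm.get_image("wrist");show(s);cv2.imwrite("pics/w9.png",d["frame"])
print(plan(s,.6125,.076,-.030,30.6))
E
```

```text
t 12.32 pos [ 0.6113  0.0759 -0.004 ] jaw deg 30.1 tilt [-0.001   0.0017 -1.    ] w 0.950 F [-0.17  0.16 -0.32] J [ 0.16  0.7  -0.56  1.75  0.48  0.83 -0.1 ]
(array([-0.6,  1. , 26. ]), np.float64(-0.008))
```

View pics/w9.png

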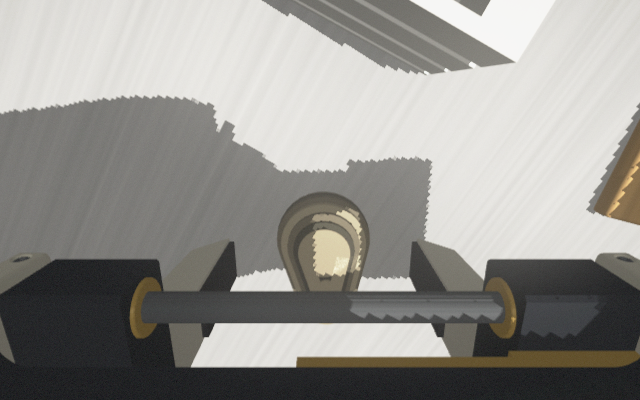

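Oyster 2 is between the jaws, with its wide end at about (323,230). The basket corner and the slate are clear. Down and close.

Call:
{"name": "jog_arm", "arguments": {
  "increments": [
    {"slide":[-1,1,10],"roll":0,"gripper":0.95},
    {"slide":[-1,1,19],"roll":0,"gripper":0.95},
    {"slide":[-1,1,25],"roll":0,"gripper":0.8},
    {"slide":[-1,1,26],"roll":0,"gripper":0.3},
    {"slide":[-1,1,26],"roll":0,"gripper":0.3},
    {"slide":[-1,1,26],"roll":0,"gripper":0.3},
    {"slide":[-1,1,26],"roll":0,"gripper":0.3},
    {"slide":[-1,1,26],"roll":0,"gripper":0.3},
    {"slide":[-1,1,26],"roll":0,"gripper":0.3},
    {"slide":[-1,1,26],"roll":0,"gripper":0.3}
  ],
  "newtons": 15
}}

```text
clock: 13.2
position: [0.6136, 0.0753, -0.0287]
ee_rot: [1.57, 2.721, 0.0]
force: [-0.9, 0.6, 2.2]
width: 0.538
```

Call:
{"name": "jog_arm", "arguments": {
  "increments": [
    {"slide":[0,0,0],"roll":0,"gripper":0.3},
    {"slide":[0,0,-5],"roll":0,"gripper":0.3},
    {"slide":[0,0,-20],"roll":0,"gripper":0.3},
    {"slide":[0,0,-45],"roll":0,"gripper":0.3},
    {"slide":[0,0,-70],"roll":0,"gripper":0.3},
    {"slide":[0,0,-95],"roll":0,"gripper":0.3},
    {"slide":[0,0,-115],"roll":0,"gripper":0.3},
    {"slide":[0,0,-130],"roll":0,"gripper":0.3},
    {"slide":[0,0,-135],"roll":0,"gripper":0.3},
    {"slide":[0,0,-135],"roll":0,"gripper":0.3}
  ]
}}

```text
clock: 14.03
position: [0.6141, 0.0753, 0.1073]
ee_rot: [1.57, 2.719, 0.002]
force: [-0.6, -0.3, -0.8]
width: 0.537
```

```bash
python3 - <<'E'
from h import *; from cell import arm
s=arm.observe();show(s)
c=np.array([.5095,.262]);a=np.radians(3.5);ux=np.array([np.cos(a),np.sin(a)])
t=c+.035*ux; print(t,plan(s,*t,.107,93.5))
E
```

```text
t 14.03 pos [0.6141 0.0753 0.1073] jaw deg 30.0 tilt [ 2.3e-03  2.0e-04 -1.0e+00] w 0.537 F [-0.6  -0.32 -0.81] J [ 0.21  0.58 -0.62  1.65  0.38  1.03 -0.01]
[0.54443472 0.2641367 ] (array([198.3,  34.1,   0.2]), np.float64(-1.108))
```

Call:
{"name": "jog_arm", "arguments": {
  "increments": [
    {"slide":[40,7,0],"roll":-0.12,"gripper":0.3},
    {"slide":[80,14,0],"roll":-0.24,"gripper":0.3},
    {"slide":[120,21,0],"roll":-0.36,"gripper":0.3},
    {"slide":[155,27,0],"roll":-0.48,"gripper":0.3},
    {"slide":[180,31,0],"roll":-0.6,"gripper":0.3},
    {"slide":[195,34,0],"roll":-0.72,"gripper":0.3},
    {"slide":[198,34,0],"roll":-0.84,"gripper":0.3},
    {"slide":[198,34,0],"roll":-0.96,"gripper":0.3},
    {"slide":[198,34,0],"roll":-1.08,"gripper":0.3},
    {"slide":[198,34,0],"roll":-1.108,"gripper":0.3}
  ]
}}

```text
clock: 14.87
position: [0.5429, 0.2631, 0.1042]
ee_rot: [0.106, -3.137, 0.001]
force: [0.2, -0.6, -0.8]
width: 0.54
```

```bash
python3 - <<'E'
from h import *; from cell import arm
s=arm.observe();d=arm.get_image("wrist");show(s);cv2.imwrite("pics/w10.png",d["frame"])
print(plan(s,.5444,.2641,.006,93.5))
E
```

```text
t 14.87 pos [0.5429 0.2631 0.1042] jaw deg 93.9 tilt [-0.0023 -0.001  -1.    ] w 0.540 F [ 0.24 -0.59 -0.82] J [ 0.05  0.65 -0.91  1.67  0.57  1.1   0.61]
(array([-1.8,  1. , 98.2]), np.float64(0.006))
```

View pics/w10.png

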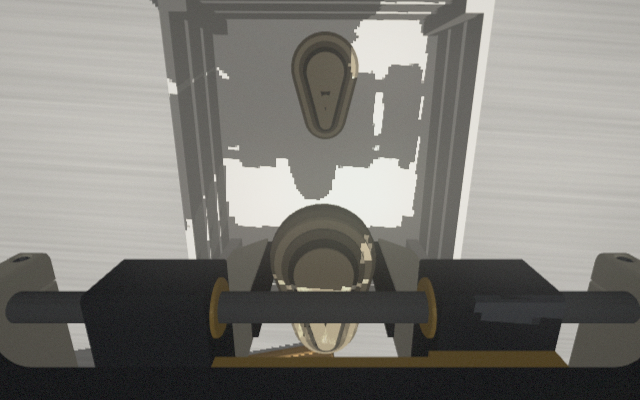

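Oyster 1 is inside at (325,85). Oyster 2 hangs over the free half of the basket. Lower, release and retreat.

Call:
{"name": "jog_arm", "arguments": {
  "increments": [
    {"slide":[-2,1,25],"roll":0,"gripper":0.3},
    {"slide":[-2,1,50],"roll":0,"gripper":0.3},
    {"slide":[-2,1,75],"roll":0,"gripper":0.3},
    {"slide":[-2,1,90],"roll":0,"gripper":0.3},
    {"slide":[-2,1,98],"roll":0,"gripper":0.3},
    {"slide":[-2,1,98],"roll":0,"gripper":0.8},
    {"slide":[-2,1,98],"roll":0,"gripper":0.8},
    {"slide":[-2,1,98],"roll":0,"gripper":0.8},
    {"slide":[-2,1,98],"roll":0,"gripper":0.8},
    {"slide":[-2,1,98],"roll":0,"gripper":0.8}
  ]
}}

```text
clock: 15.75
position: [0.5463, 0.2652, 0.0091]
ee_rot: [-0.095, 3.138, 0.001]
force: [0.6, 0.6, 0.3]
width: 0.794
```

Call:
{"name": "jog_arm", "arguments": {
  "increments": [
    {"slide":[0,0,-15],"roll":0,"gripper":0.8},
    {"slide":[0,0,-40],"roll":0,"gripper":0.8},
    {"slide":[0,0,-75],"roll":0,"gripper":0.8},
    {"slide":[0,0,-115],"roll":0,"gripper":0.8},
    {"slide":[0,0,-130],"roll":0,"gripper":0.95},
    {"slide":[0,0,-130],"roll":0,"gripper":0.95},
    {"slide":[0,0,-130],"roll":0,"gripper":0.95},
    {"slide":[0,0,-130],"roll":0,"gripper":0.95},
    {"slide":[0,0,-130],"roll":0,"gripper":0.95},
    {"slide":[0,0,-130],"roll":0,"gripper":0.95}
  ]
}}

```text
clock: 16.58
position: [0.5451, 0.2642, 0.1369]
ee_rot: [0.096, -3.138, 0.001]
force: [0.2, 0.5, 0.4]
width: 0.951
```

```bash
python3 - <<'E'
from h import *; from cell import arm
s=arm.observe();d=arm.get_image("wrist");show(s);cv2.imwrite("pics/w11.png",d["frame"])
for j in (0,30,60,90,-30): print(j,plan(s,.615,-.1265,.13,j))
E
```

```text
t 16.58 pos [0.5451 0.2642 0.1369] jaw deg 93.5 tilt [-0.0017 -0.001  -1.    ] w 0.951 F [0.19 0.48 0.41] J [ 0.05  0.62 -0.92  1.63  0.53  1.16  0.63]
0 (array([ -45.9, -394.2,    7.2]), np.float64(-1.51))
30 (array([ -45.9, -394.2,    7.2]), np.float64(1.108))
60 (array([ -45.9, -394.2,    7.2]), np.float64(0.585))
90 (array([ -45.9, -394.2,    7.2]), np.float64(0.061))
-30 (array([ -45.9, -394.2,    7.2]), np.float64(-0.986))
```

View pics/w11.png

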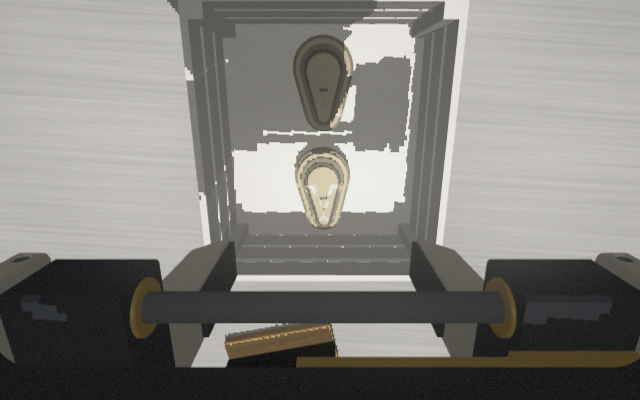

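Both oysters lie in the basket, at (325,80) and (325,190). Next are the tins, starting with B at (0.615, −0.127).

Call:
{"name": "jog_arm", "arguments": {
  "increments": [
    {"slide":[-46,-394,0],"roll":0,"gripper":0.95},
    {"slide":[-46,-394,0],"roll":0,"gripper":0.95},
    {"slide":[-46,-394,0],"roll":0,"gripper":0.95},
    {"slide":[-46,-394,0],"roll":0,"gripper":0.95},
    {"slide":[-46,-394,0],"roll":0,"gripper":0.95},
    {"slide":[-46,-394,0],"roll":0,"gripper":0.95},
    {"slide":[-46,-394,0],"roll":0,"gripper":0.95},
    {"slide":[-46,-394,0],"roll":0,"gripper":0.95},
    {"slide":[-46,-394,0],"roll":0,"gripper":0.95},
    {"slide":[-46,-394,0],"roll":0,"gripper":0.95}
  ]
}}

```text
clock: 17.47
position: [0.6154, -0.1327, 0.1366]
ee_rot: [0.087, -3.139, 0.003]
force: [0.4, -1.4, 0.2]
width: 0.95
```

```bash
cat >> h.py <<'E'
def tins(s,d):
    H=d["hand_eye"];M=Ro.from_rotvec(s["ee_rot"]).as_matrix()
    W=cloud(d);T=(W@H[:3,:3].T+H[:3,3]);W=T@M.T+s["position"]
    for n,x,y in(("A",.4415,-.141),("B",.615,-.1265),("C",.561,-.3265),("Y",.532,-.2065)):
        p=W[(np.hypot(W[...,0]-x,W[...,1]-y)<.045)&(W[...,2]>.066)&(W[...,2]<.08)]
        if len(p)>100:
            c,r=cv2.minEnclosingCircle((p[:,:2]*1000).astype(np.float32));print(n,len(p),"c",np.round(c,1),"r %.1f z %.3f"%(r,np.median(p[:,2])))
E
python3 - <<'E'
from h import *; from cell import arm
s=arm.observe();d=arm.get_image("wrist");show(s);cv2.imwrite("pics/w12.png",d["frame"])
tins(s,d);print(plan(s,.615,-.1265,-.011,93.5))
E
```

```text
t 17.47 pos [ 0.6154 -0.1327  0.1366] jaw deg 93.2 tilt [-0.0017 -0.0022 -1.    ] w 0.950 F [ 0.4  -1.38  0.17] J [ 0.69  0.66 -0.92  1.57  0.55  1.19  1.29]
B 4012 c [ 615.  -126.6] r 28.6 z 0.072
C 5226 c [ 560.5 -327.5] r 29.4 z 0.072
Y 5380 c [ 531.4 -206.9] r 28.5 z 0.072
(array([ -0.2,   6.6, 147.6]), np.float64(-0.006))
```

View pics/w12.png

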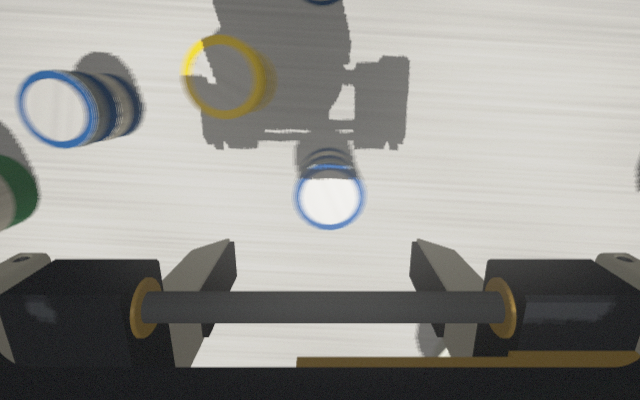

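The wrist view gives tin B at (0.6150, −0.1266), with a 28.6 mm radius and its top at 0.072, which agrees with the fixed cameras. Descending.

Call:
{"name": "jog_arm", "arguments": {
  "increments": [
    {"slide":[0,4,0],"roll":0,"gripper":0.95},
    {"slide":[0,4,35],"roll":0,"gripper":0.95},
    {"slide":[0,4,65],"roll":0,"gripper":0.95},
    {"slide":[0,4,95],"roll":0,"gripper":0.95},
    {"slide":[0,4,120],"roll":0,"gripper":0.95},
    {"slide":[0,4,135],"roll":0,"gripper":0.95},
    {"slide":[0,4,143],"roll":0,"gripper":0.95},
    {"slide":[0,4,147],"roll":0,"gripper":0.95},
    {"slide":[0,4,147],"roll":0,"gripper":0.95},
    {"slide":[0,4,147],"roll":0,"gripper":0.95}
  ],
  "newtons": 25
}}

```text
clock: 18.35
position: [0.6163, -0.1213, -0.0079]
ee_rot: [-0.096, 3.138, -0.0]
force: [0.9, -0.1, 0.6]
width: 0.951
```

```bash
python3 - <<'E'
from h import *; from cell import arm
s=arm.observe();d=arm.get_image("wrist");show(s);cv2.imwrite("pics/w13.png",d["frame"]);tins(s,d)
E
```

```text
t 18.35 pos [ 0.6163 -0.1213 -0.0079] jaw deg 93.5 tilt [ 0.0017  0.     -1.    ] w 0.951 F [ 0.86 -0.14  0.59] J [ 0.62  0.81 -0.82  1.71  0.7   0.95  1.16]
B 10934 c [ 615.6 -134.9] r 36.8 z 0.072
Y 21409 c [ 533.  -205.8] r 29.0 z 0.072
```

View pics/w13.png

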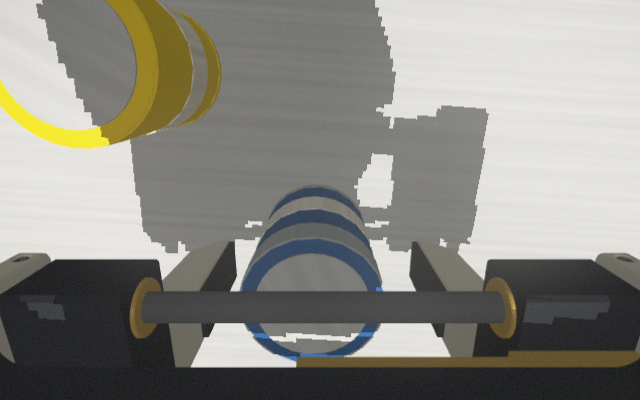

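The tin is about 5 mm off-centre at u≈313, so I'll shift −5 mm in y and close.

Call:
{"name": "jog_arm", "arguments": {
  "increments": [
    {"slide":[-1,-5,1],"roll":0,"gripper":0.95},
    {"slide":[-1,-5,1],"roll":0,"gripper":0.9},
    {"slide":[-1,-5,1],"roll":0,"gripper":0.4},
    {"slide":[-1,-5,1],"roll":0,"gripper":0.4},
    {"slide":[-1,-5,1],"roll":0,"gripper":0.4},
    {"slide":[-1,-5,1],"roll":0,"gripper":0.4},
    {"slide":[-1,-5,1],"roll":0,"gripper":0.4},
    {"slide":[-1,-5,1],"roll":0,"gripper":0.4},
    {"slide":[-1,-5,1],"roll":0,"gripper":0.4},
    {"slide":[-1,-5,1],"roll":0,"gripper":0.4}
  ],
  "newtons": 25
}}

```text
clock: 19.23
position: [0.6167, -0.1265, -0.01]
ee_rot: [0.096, -3.14, -0.0]
force: [-0.3, 0.1, 1.5]
width: 0.608
```

```bash
python3 - <<'E'
from h import *; from cell import arm
s=arm.observe();show(s);print(s["joint_efforts"].round(2))
E
```

```text
t 19.23 pos [ 0.6167 -0.1265 -0.01  ] jaw deg 93.5 tilt [-0.e+00  1.e-04 -1.e+00] w 0.608 F [-0.25  0.15  1.49] J [ 0.63  0.81 -0.81  1.7   0.71  0.95  1.17]
[ 2.400e-01 -7.401e+01 -1.684e+01 -2.148e+01  2.300e-01  2.000e-02
  1.000e-02]
```

Call:
{"name": "jog_arm", "arguments": {
  "increments": [
    {"slide":[0,0,-5],"roll":0,"gripper":0.4},
    {"slide":[0,0,-12],"roll":0,"gripper":0.4},
    {"slide":[0,0,-19],"roll":0,"gripper":0.4},
    {"slide":[0,0,-24],"roll":0,"gripper":0.4},
    {"slide":[0,0,-25],"roll":0,"gripper":0.4},
    {"slide":[0,0,-25],"roll":0,"gripper":0.4},
    {"slide":[0,0,-25],"roll":0,"gripper":0.4},
    {"slide":[0,0,-25],"roll":0,"gripper":0.4},
    {"slide":[0,0,-25],"roll":0,"gripper":0.4},
    {"slide":[0,0,-25],"roll":0,"gripper":0.4}
  ]
}}

```text
clock: 20.07
position: [0.6164, -0.1267, 0.0146]
ee_rot: [0.096, -3.14, -0.0]
force: [-0.1, 0.5, -1.3]
width: 0.608
```

```bash
cat > weigh.py <<'E'
from h import *; from cell import arm
F=[]
for i in range(8):
    s=arm.observe();F.append(np.r_[s["force"],s["clock"]]); 
    if i<7: arm.get_image("side")
show(s);print(s["joint_efforts"].round(2));print(np.array(F).round(2));print("mean",np.mean(F,0)[:3].round(2))
E
python3 weigh.py
```

```text
t 20.42 pos [ 0.6167 -0.1266  0.0149] jaw deg 93.5 tilt [-0. -0. -1.] w 0.606 F [-0.28  0.16 -0.76] J [ 0.64  0.78 -0.83  1.69  0.68  0.99  1.19]
[-0.000e+00 -7.435e+01 -1.756e+01 -2.293e+01  2.000e-02  9.000e-02
 -0.000e+00]
[[-0.11  0.5  -1.3  20.07]
 [ 0.63 -0.42 -1.78 20.12]
 [-0.31  1.18 -1.35 20.17]
 [-0.81 -0.14 -0.58 20.22]
 [ 0.27  0.04 -1.13 20.27]
 [-0.33  0.55 -1.22 20.32]
 [-0.63 -0.16 -1.78 20.37]
 [-0.28  0.16 -0.76 20.42]]
mean [-0.2   0.21 -1.24]
```

Tin B reads −1.24 N, about 0.13 kg, so it is part used. I'll set it back down where it stood.

Call:
{"name": "jog_arm", "arguments": {
  "increments": [
    {"slide":[0,0,6],"roll":0,"gripper":0.4},
    {"slide":[0,0,12],"roll":0,"gripper":0.4},
    {"slide":[0,0,18],"roll":0,"gripper":0.4},
    {"slide":[0,0,22],"roll":0,"gripper":0.4},
    {"slide":[0,0,24],"roll":0,"gripper":0.4},
    {"slide":[0,0,25],"roll":0,"gripper":0.4},
    {"slide":[0,0,25],"roll":0,"gripper":0.4},
    {"slide":[0,0,25],"roll":0,"gripper":0.4},
    {"slide":[0,0,25],"roll":0,"gripper":0.65},
    {"slide":[0,0,25],"roll":0,"gripper":0.7}
  ]
}}

```text
clock: 21.25
position: [0.617, -0.1266, -0.01]
ee_rot: [-0.096, 3.14, 0.0]
force: [0.3, 0.9, -0.9]
width: 0.677
```

Call:
{"name": "jog_arm", "arguments": {
  "increments": [
    {"slide":[0,0,0],"roll":0,"gripper":0.95},
    {"slide":[0,0,0],"roll":0,"gripper":0.95},
    {"slide":[0,0,0],"roll":0,"gripper":0.95},
    {"slide":[0,0,0],"roll":0,"gripper":0.95},
    {"slide":[0,0,0],"roll":0,"gripper":0.95},
    {"slide":[0,0,-15],"roll":0,"gripper":0.95},
    {"slide":[0,0,-50],"roll":0,"gripper":0.95},
    {"slide":[0,0,-90],"roll":0,"gripper":0.95},
    {"slide":[0,0,-130],"roll":0,"gripper":0.95},
    {"slide":[0,0,-147],"roll":0,"gripper":0.95}
  ]
}}

```text
clock: 22.08
position: [0.619, -0.1255, 0.1437]
ee_rot: [-0.097, 3.133, -0.0]
force: [1.4, 0.9, 0.3]
width: 0.949
```

```bash
python3 - <<'E'
from h import *; from cell import arm
s=arm.observe();d=arm.get_image("wrist");show(s);cv2.imwrite("pics/w14.png",d["frame"]);tins(s,d)
for j in(36,50,60):print(j,plan(s,.5605,-.327,.137,j))
print(plan(s,.4415,-.1413,.137,93.5))
E
```

```text
t 22.08 pos [ 0.619  -0.1255  0.1437] jaw deg 93.6 tilt [ 6.7e-03  1.0e-04 -1.0e+00] w 0.949 F [1.36 0.92 0.33] J [ 0.69  0.65 -0.92  1.57  0.55  1.19  1.29]
B 3868 c [ 614.9 -127.6] r 28.5 z 0.072
C 5094 c [ 560.4 -327.5] r 29.2 z 0.072
Y 5237 c [ 531.5 -206.8] r 28.4 z 0.072
36 (array([  70.9, -197.5,    6.3]), np.float64(1.004))
50 (array([  70.9, -197.5,    6.3]), np.float64(0.76))
60 (array([  70.9, -197.5,    6.3]), np.float64(0.586))
(array([178.1,  -4.8,   5.5]), np.float64(0.001))
```

View pics/w14.png

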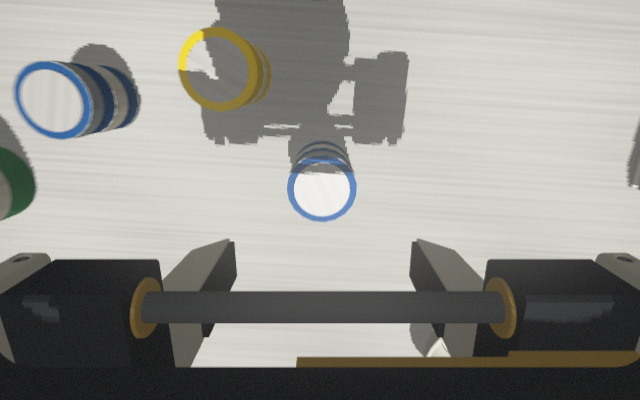

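Tin B stands where it was, within about 1 mm. Next, tin A.

Call:
{"name": "jog_arm", "arguments": {
  "increments": [
    {"slide":[35,-1,0],"roll":0,"gripper":0.95},
    {"slide":[75,-2,0],"roll":0,"gripper":0.95},
    {"slide":[115,-3,0],"roll":0,"gripper":0.95},
    {"slide":[145,-4,0],"roll":0,"gripper":0.95},
    {"slide":[165,-5,0],"roll":0,"gripper":0.95},
    {"slide":[174,-5,0],"roll":0,"gripper":0.95},
    {"slide":[177,-5,0],"roll":0,"gripper":0.95},
    {"slide":[177,-5,0],"roll":0,"gripper":0.95},
    {"slide":[177,-5,0],"roll":0,"gripper":0.95},
    {"slide":[177,-5,0],"roll":0,"gripper":0.95}
  ]
}}

```text
clock: 22.97
position: [0.4418, -0.142, 0.1372]
ee_rot: [-0.097, 3.139, 0.001]
force: [-0.1, -0.0, 0.7]
width: 0.948
```

```bash
python3 - <<'E'
from h import *; from cell import arm
s=arm.observe();d=arm.get_image("wrist");show(s);cv2.imwrite("pics/w15.png",d["frame"]);tins(s,d)
print(plan(s,.4415,-.1413,-.011,93.5))
E
```

```text
t 22.97 pos [ 0.4418 -0.142   0.1372] jaw deg 93.5 tilt [ 1.2e-03  8.0e-04 -1.0e+00] w 0.948 F [-0.07 -0.03  0.71] J [ 1.01  0.42 -1.05  1.96  0.44  1.    1.39]
A 4003 c [ 440.3 -141.6] r 28.6 z 0.072
B 381 c [ 597.2 -129. ] r 22.2 z 0.071
Y 1039 c [ 519.5 -196.9] r 21.7 z 0.072
(array([  0.4,   0.6, 148.2]), np.float64(0.001))
```

View pics/w15.png

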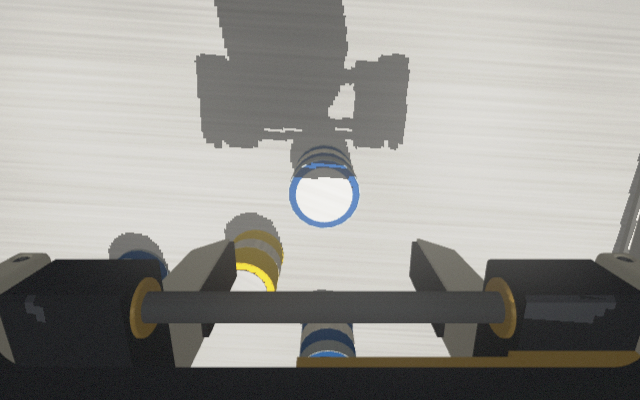

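Tin A is centred at about (324,193), and the yellow tin and B are well clear of the jaws. Descend.

Call:
{"name": "jog_arm", "arguments": {
  "increments": [
    {"slide":[1,0,35],"roll":0,"gripper":0.95},
    {"slide":[1,0,70],"roll":0,"gripper":0.95},
    {"slide":[1,0,100],"roll":0,"gripper":0.95},
    {"slide":[1,0,123],"roll":0,"gripper":0.95},
    {"slide":[1,0,138],"roll":0,"gripper":0.95},
    {"slide":[1,0,145],"roll":0,"gripper":0.95},
    {"slide":[1,0,148],"roll":0,"gripper":0.95},
    {"slide":[1,0,148],"roll":0,"gripper":0.95},
    {"slide":[1,0,148],"roll":0,"gripper":0.9},
    {"slide":[1,0,148],"roll":0,"gripper":0.85}
  ]
}}

```text
clock: 23.85
position: [0.4402, -0.1427, -0.0102]
ee_rot: [-0.096, 3.139, -0.001]
force: [0.5, 0.3, 1.2]
width: 0.873
```

```bash
python3 - <<'E'
from h import *; from cell import arm
s=arm.observe();show(s);print(plan(s,.4412,-.1415,-.011,93.5))
E
```

```text
t 23.85 pos [ 0.4402 -0.1427 -0.0102] jaw deg 93.5 tilt [ 1.6e-03 -5.0e-04 -1.0e+00] w 0.873 F [0.47 0.28 1.17] J [ 0.82  0.62 -0.84  2.12  0.72  0.72  1.14]
(array([-1.1,  1.1,  0.8]), np.float64(-0.0))
```

Call:
{"name": "jog_arm", "arguments": {
  "increments": [
    {"slide":[-1,1,0],"roll":0,"gripper":0.4},
    {"slide":[-1,1,0],"roll":0,"gripper":0.4},
    {"slide":[-1,1,0],"roll":0,"gripper":0.4},
    {"slide":[-1,1,0],"roll":0,"gripper":0.4},
    {"slide":[-1,1,0],"roll":0,"gripper":0.4},
    {"slide":[-1,1,0],"roll":0,"gripper":0.4},
    {"slide":[-1,1,0],"roll":0,"gripper":0.4},
    {"slide":[-1,1,0],"roll":0,"gripper":0.4},
    {"slide":[-1,1,0],"roll":0,"gripper":0.4},
    {"slide":[-1,1,0],"roll":0,"gripper":0.4}
  ],
  "newtons": 25
}}

```text
clock: 24.68
position: [0.4404, -0.1416, -0.0108]
ee_rot: [-0.096, 3.14, -0.001]
force: [-1.0, -0.6, 6.0]
width: 0.607
```

Call:
{"name": "jog_arm", "arguments": {
  "increments": [
    {"slide":[0,0,-5],"roll":0,"gripper":0.4},
    {"slide":[0,0,-12],"roll":0,"gripper":0.4},
    {"slide":[0,0,-19],"roll":0,"gripper":0.4},
    {"slide":[0,0,-24],"roll":0,"gripper":0.4},
    {"slide":[0,0,-25],"roll":0,"gripper":0.4},
    {"slide":[0,0,-25],"roll":0,"gripper":0.4},
    {"slide":[0,0,-25],"roll":0,"gripper":0.4},
    {"slide":[0,0,-25],"roll":0,"gripper":0.4},
    {"slide":[0,0,-25],"roll":0,"gripper":0.4},
    {"slide":[0,0,-25],"roll":0,"gripper":0.4}
  ]
}}

```text
clock: 25.52
position: [0.4401, -0.1414, 0.0137]
ee_rot: [0.096, -3.14, -0.0]
force: [0.0, -0.1, -3.7]
width: 0.607
```

```bash
python3 weigh.py
```

```text
t 25.87 pos [ 0.4402 -0.1415  0.0139] jaw deg 93.5 tilt [-0. -0. -1.] w 0.609 F [ 0.38 -0.84 -2.82] J [ 0.85  0.58 -0.88  2.1   0.66  0.77  1.18]
[-1.000e-02 -5.485e+01 -1.273e+01 -1.975e+01  1.000e-02  9.000e-02
 -0.000e+00]
[[ 0.05 -0.13 -3.67 25.52]
 [-0.37  0.79 -3.67 25.57]
 [-0.36 -0.29 -3.69 25.62]
 [-0.23 -1.7  -3.41 25.67]
 [ 0.94 -0.45 -4.28 25.72]
 [-0.22  0.15 -3.89 25.77]
 [-0.25 -0.31 -3.76 25.82]
 [ 0.38 -0.84 -2.82 25.87]]
mean [-0.01 -0.35 -3.65]
```

Tin A reads −3.65 N, about 0.37 kg, well above the light range of at most 1.6 N, so it is the full one. I'll lift it up and hold.

Call:
{"name": "jog_arm", "arguments": {
  "increments": [
    {"slide":[0,0,-8],"roll":0,"gripper":0.4},
    {"slide":[0,0,-22],"roll":0,"gripper":0.4},
    {"slide":[0,0,-42],"roll":0,"gripper":0.4},
    {"slide":[0,0,-65],"roll":0,"gripper":0.4},
    {"slide":[0,0,-88],"roll":0,"gripper":0.4},
    {"slide":[0,0,-108],"roll":0,"gripper":0.4},
    {"slide":[0,0,-122],"roll":0,"gripper":0.4},
    {"slide":[0,0,-131],"roll":0,"gripper":0.4},
    {"slide":[0,0,-135],"roll":0,"gripper":0.4},
    {"slide":[0,0,-135],"roll":0,"gripper":0.4}
  ]
}}

```text
clock: 26.7
position: [0.4404, -0.1416, 0.1495]
ee_rot: [-0.096, 3.139, -0.001]
force: [0.5, 0.6, -3.7]
width: 0.609
```

Call:
{"name": "jog_arm", "arguments": {
  "increments": [
    {"slide":[0,0,0],"roll":0,"gripper":0.4},
    {"slide":[0,0,0],"roll":0,"gripper":0.4},
    {"slide":[0,0,0],"roll":0,"gripper":0.4},
    {"slide":[0,0,0],"roll":0,"gripper":0.4},
    {"slide":[0,0,0],"roll":0,"gripper":0.4},
    {"slide":[0,0,0],"roll":0,"gripper":0.4},
    {"slide":[0,0,0],"roll":0,"gripper":0.4},
    {"slide":[0,0,0],"roll":0,"gripper":0.4},
    {"slide":[0,0,0],"roll":0,"gripper":0.4},
    {"slide":[0,0,0],"roll":0,"gripper":0.4}
  ]
}}

```text
clock: 27.53
position: [0.4403, -0.1415, 0.149]
ee_rot: [-0.096, 3.14, -0.0]
force: [0.5, -0.6, -3.1]
width: 0.609
```

```bash
python3 weigh.py; python3 - <<'E'
from h import *; from cell import arm
s=arm.observe();print(s["dq"].round(3))
for n in("scene","side","wrist"):
    d=arm.get_image(n);cv2.imwrite(f"pics/{n}9.png",d["frame"])
    if n=="wrist": continue
    W=cloud(d)
    for m,c,a in height_clusters(W,d["frame"]):
        p=W[m]
        if a<5000: print(n,c.round(),((p.min(0)+p.max(0))/2).round(3),p.min(0)[2].round(3),np.percentile(p[:,2],97).round(3))
    f=d["frame"].astype(int);b=(f[...,0]>f[...,2]+25)&(abs(W[...,0]-.44)<.06)&(abs(W[...,1]+.1415)<.06)&(W[...,2]>.06)
    print(n,"held tin blue pts",b.sum(),W[b].min(0).round(3),W[b].max(0).round(3))
E
```

```text
t 27.88 pos [ 0.4403 -0.1415  0.1489] jaw deg 93.5 tilt [ 0. -0. -1.] w 0.606 F [-0.08  0.35 -3.34] J [ 1.03  0.41 -1.06  1.95  0.42  1.03  1.41]
[-0.000e+00 -4.502e+01 -1.134e+01 -2.830e+01  4.000e-02  9.000e-02
 -0.000e+00]
[[ 0.53 -0.56 -3.09 27.53]
 [ 0.72 -0.7  -3.15 27.58]
 [ 0.22 -0.08 -3.23 27.63]
 [-0.4  -0.68 -2.9  27.68]
 [-0.24 -0.37 -3.45 27.73]
 [ 0.45 -0.46 -3.64 27.78]
 [-0.07 -0.07 -3.39 27.83]
 [-0.08  0.35 -3.34 27.88]]
mean [ 0.14 -0.32 -3.27]
[-0.    -0.001  0.001 -0.002  0.001 -0.001  0.   ]
scene [285.  97.] [ 0.443 -0.141  0.23 ] 0.161 0.297
scene [442. 162.] [0.51  0.263 0.051] 0.008 0.09
scene [156. 222.] [ 0.654 -0.442  0.126] 0.008 0.241
scene [608. 207.] [0.749 0.582 0.04 ] 0.008 0.069
scene [269. 193.] [ 0.534 -0.206  0.042] 0.008 0.074
scene [221. 208.] [ 0.562 -0.326  0.042] 0.008 0.075
scene [306. 212.] [ 0.617 -0.127  0.042] 0.008 0.075
scene [470. 233.] [0.758 0.229 0.047] 0.008 0.082
scene [402. 261.] [0.802 0.043 0.031] 0.008 0.051
scene held tin blue pts 242 [ 0.43  -0.167  0.166] [ 0.471 -0.115  0.234]
side [319.  27.] [0.75  0.581 0.041] 0.008 0.069
side [278. 102.] [0.546 0.263 0.051] 0.008 0.09
side [347. 103.] [0.745 0.227 0.047] 0.008 0.082
side [387. 145.] [0.801 0.043 0.03 ] 0.008 0.05
side [246. 188.] [ 0.444 -0.18   0.229] 0.159 0.297
side [329. 211.] [ 0.614 -0.127  0.042] 0.008 0.075
side [300. 247.] [ 0.531 -0.207  0.043] 0.008 0.075
side [324. 295.] [ 0.56  -0.327  0.043] 0.008 0.075
side [385. 330.] [ 0.644 -0.445  0.125] 0.008 0.24Traceback (most recent call last):
  File "<stdin>", line 11, in <module>
    return umr_minimum(a, axis, None, out, keepdims, initial, where)
ValueError: zero-size array to reduction operation minimum which has no identity
```

View pics/scene9.png

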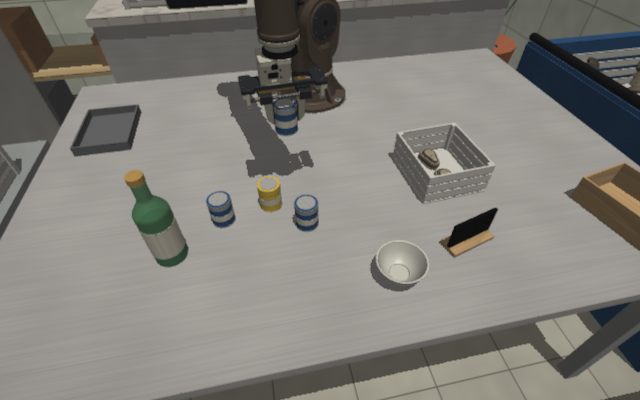

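View pics/side9.png

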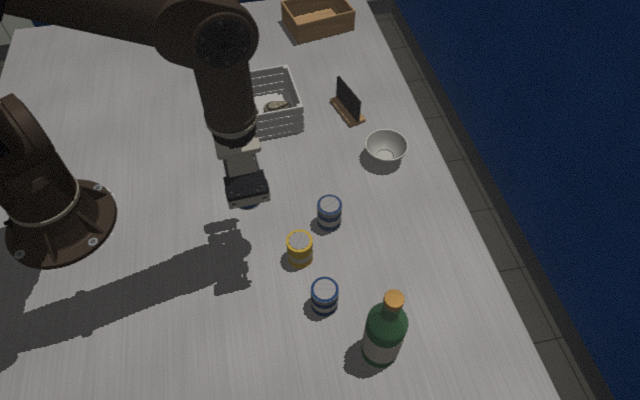

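The scene view shows tin A held upright at about (286,115), its bottom at about 0.16 m and nothing near it. Tins B and C stand at (306,212) and (221,208), both oysters are in the basket, and the bystanders haven't moved. The joints are still and the load reads 3.3 N, so I'm handing in.

```bash
python3 -c "
from cell import arm
print(arm.sign_off())"
```

```text
the job is handed in; nothing more can be done
None
```

I finished the order and handed it in at about 28 s. Both oysters are in the white basket, and the arm is holding the full salt tin (A) upright, its bottom about 16 cm above the counter.

- **Weights:** Tin A read 3.65 N when first lifted and 3.27 N at the final hold, about 0.33–0.37 kg, so it is the full one. Tin B read 1.24 N, about 0.13 kg, so it is part used. I didn't lift tin C, because A's weight settled which one is full.
- **Last checks:** Tin B is back within about 1 mm of where it stood, and tin C was never touched. The basket is level and in place. The bottle, bowl, slate and yellow tin measured where they started. The joints were still and the held tin was clear of everything else.

**What went wrong:**
- **First oyster grasp:** it closed on air, because the real fingertips are about 37 mm above the reported TCP. Two cameras confirmed this, and I corrected for it from then on. The miss moved nothing.
- **Joint 7:** it read −2.74, the end of its range, while I was lining up on oyster 2. I turned the gripper half a revolution back before grasping. The reading only showed two decimals, so I can't rule out a tiny overshoot.
- **Force on the wrist:** it read 6 N while I was gripping tin A, well within the limits.

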